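# Set out the coconut cart's serving board

### The job

Set out the coconut cart's serving board, each thing standing upright in the middle of its painted ring (in front means on the robot arm's side): the pink bottle in the back row between the straw pot and the amber jar, the yellow bottle in front of the straw pot, the blue-capped salt shaker in front of the amber jar, and the round red block between yellow bottle and shaker, in front of the pink bottle. The lime goes on top of the block, in its middle, flat foot down. Leave the white bottle where it stands.

Things in the scene. Friction and masses are not known exactly. Their poses are not given: they have to be found in the camera images.
- board: fixed pale wooden slab 210 (its x) by 320 (y) by 18 mm thick, lying flat. Origin: centre of underside; x to its back (away from robot), y left seen from the robot, z up; yaw within 15 degrees. Six flat painted rings (dark, 64 mm inside) on top at x = +52 mm (back row) and -52 mm (front row), y = +110, 0, -110 mm. Straw pot and jar stand on the back row's outer rings; four rings are free
- straw_pot: a steel tumbler 58 mm across at the foot, 68 mm at the rim, 90 mm high, with red, white and green straws up to 165 mm above its foot; fixed on one outer ring of the board's back row, at the left or the right end. Origin: centre of its underside, on the board's top; its axes are parallel to the board's, so the ring in front of it lies at its x = -104 mm, y = 0
- jar: an amber glass jar with a brass lid, 64 mm across, 92 mm high; fixed on the other outer ring of the board's back row. Origin: centre of its underside, on the board's top; axes parallel to the board's, so the ring in front of it lies at its x = -104 mm, y = 0
- pink_bottle: pink sauce bottle with a white cap, a squeeze bottle with a round body 50 mm across from the foot up to 100 mm, then a narrowing shoulder, cap and pointed nozzle to 135 mm high; about 0.22 kg. Stands upright on the cart. Origin: centre of its underside, z up.
- yellow_bottle: yellow sauce bottle with a white cap, a squeeze bottle with a round body 50 mm across from the foot up to 100 mm, then a narrowing shoulder, cap and pointed nozzle to 135 mm high; about 0.22 kg. Stands upright on the cart. Origin: centre of its underside, z up.
- white_bottle: white bottle with a black cap, which is to stay where it is, a squeeze bottle with a round body 50 mm across from the foot up to 100 mm, then a narrowing shoulder, cap and pointed nozzle to 135 mm high; about 0.22 kg. Stands upright on the cart. Origin: centre of its underside, z up.
- shaker: salt shaker: a white square body 44 by 44 mm, 70 mm high, with a round blue cap 42 mm across up to 87 mm; about 0.16 kg. Origin: centre of its underside, z up, x and y square to its side faces; it starts at any turn and may end at any
- block: a round wooden block (disc) painted red, 62 mm across, 22 mm high; about 0.06 kg. Origin: centre of its underside, z up
- lime: a green lime, 44 mm across at 18 to 28 mm height, 47 mm high, its bottom sliced flat (28 mm across) so that it stands without rolling; about 0.07 kg. Origin: centre of its flat foot, z up
Things that resemble listed ones, but are neither listed nor needed, are in the scene too. Several things look just like the shaker: the one meant starts farthest to the robot's right.

How it is judged:
By the outcome, as a careful person would: the job done as asked, in the order asked, and still so for the second after the job is handed in, with the robot touching nothing.
It also fails if it takes over 128 s, if anything falls off the work surface, if the arm or the gripper's body presses on something with over 40 N, if the wrist force passes 120 N, or if a joint passes its speed limit or range.

### The arm

A 6-joint arm with a two-finger parallel gripper is mounted at the origin on the work surface. World frame = base frame: x ahead of the robot, y to its left, z up, the work surface at z = 0. Lengths are in mm, angles in rad, forces in N, time in s.
With the tool pointing down it reaches from about 250 to 775 mm from the base axis. Payload 8.9 kg.
Tool frame: the origin (TCP) lies at the very end of the fingers, on their centre line; the grasp point (between the pads) lies 19 mm behind it; z points along the fingers, x is the direction in which the jaws open and shut, and the axes are right-handed (so a half turn about z gives the same grasp; the last joint's range is limited). The gripper opens to 85 mm and grips with 20 to 120 N. Pads are 22 mm wide; open, the fingers measure 114 mm over their backs; the gripper's body (76 mm by 85 mm) begins 54 mm behind the grasp point. The pads swing forward as they close: fully open they stand 13 mm farther back than shut.
Start: joints at [-1.358, 0.291, -0.153, 1.127, 0, 1.431], TCP at [180.91, -492.844, 231.305] pointing down, gripper open.
Joint ranges: [-2.52, 2.52], [-0.91, 1.74], [-1.3, 1.37], [-1.96, 2.02], [-1.52, 1.47], [-3.14, 3.14]. Speed limits (rad/s): [2.22, 2.22, 2.79, 3.14, 3.14, 3.14].

### API

Orientations are given as a 3x3 rotation matrix whose columns are the frame's x, y, z axes.
In Python, from station import arm gives the robot as it stands. The module is installed in compiled form; this text tells all that it offers.
- The arm moves only by the tool drive_tool, never from a script. Its argument "series" is text: rows parted by semicolons, each of 7 numbers parted by spaces: the turn, a rotation vector about the tool's x, y, z in degrees, then the shift along the tool's x, y, z in m, then the closure, from -1 (fully open) to 1 (shut), so that 0 is half open. In form: wx wy wz dx dy dz claw; .... A call has 1 to 8 rows; each row shifts and turns the commanded pose from where the row before left it, along the tool's axes as they then stand; what a row does not reach is not made up. A row lasts 1/10 s, in which the tool goes at most 50 mm and 8.59 degrees, less where a joint would pass 70% of its speed; a pose out of reach is approached as far as the arm can. A call with a gripper value outside its range is refused whole. The fingers move at their own pace and stop on an object; "squeeze" is the grip in N (left out, the last holds). Time passes only in rows, so rows that do not move let the fingers close. It gives the time, the measured TCP pose, the force and the opening at its end, in the units of the state.
- arm.state(): the state, without advancing time (a new reading comes with each control period).
- arm.get_image(name): name is "side" or "top"; returns (picture, depth): 400x640x3 uint8, red, green, blue; 400x640 float32, mm along the optical axis (not along the pixel's ray), 0 where there is no reading.
- arm.calibration(name): a dict with "fx", "fy", "cx", "cy" (pixels), "camera_from_world" (4x4, takes a point from world to camera coordinates). Camera axes: x right, y down, z forward; pixel columns grow to the right and rows downward; lengths in mm; the calibration is good to about 2 mm. A picture is of the moment at which its call begins. calibration takes no time and is no camera call.
- arm.close_job(): hands the job in, once; it reports no verdict.
The state is a dict: "time_s": time; "joints": joint angles; "qd": joint speeds; "effort": joint torques, N m; "eef_pos": TCP position; "eef_rot": TCP orientation; "ft_force": force on the tool from outside, world axes, zero at the start; "torque": the same for the moment, N m; "finger_gap": finger opening in mm.
Only numpy, scipy, OpenCV 4.12 (cv2) and the standard library are available. Lean on these libraries where they do the work, as an engineer would, in place of code of your own. Each camera call takes 0.05 s, during which the arm holds its last target.

## Working session

There is one attempt and no reset: what is moved stays moved. The work goes in short steps, Python scripts to look and compute and a tool call to move; the robot and the scene stay as the last step left them, time stands still between calls to the robot, and variables do not carry over. Pictures are saved under pics/ and viewed, and the job is handed in when it is done.

Besides the shell and the picture viewer there is one more tool, called as name(argument=value, ...) on one line, values as JSON. drive_tool: Moves the arm, as the interface text tells. Its arguments: {"type":"object","properties":{"series":{"type":"string"},"squeeze":{"type":"number"}},"required":["series"]}

```bash
mkdir -p pics; ls; python3 - <<'E'
from station import arm
import cv2,numpy as np
s=arm.state()
for k in s: print(k,np.round(s[k],3).tolist())
for n in("side","top"):
    im,d=arm.get_image(n); c=arm.calibration(n); print(n,c["fx"],c["fy"],c["cx"],c["cy"],np.round(c["camera_from_world"],4).tolist())
    cv2.imwrite(f"pics/{n}0.png",im[...,::-1]); np.savez(f"{n}0.npz",im=im,d=d)
E
```

```text
pics
time_s 0.0
joints [-1.358, 0.291, -0.154, 1.127, -0.0, 1.432]
qd [-0.002, -0.0, -0.001, 0.001, 0.001, -0.0]
effort [-0.0, -53.715, 33.137, 0.016, -0.0, -0.0]
eef_pos [180.794, -492.444, 230.724]
eef_rot [[0.345, -0.939, -0.0], [-0.939, -0.345, 0.001], [-0.001, -0.0, -1.0]]
ft_force [-0.324, 0.748, -0.762]
torque [-0.006, -0.028, -0.027]
finger_gap 85.269
side 461.4597377005454 461.4597377005454 309.0599279369961 192.0929762248432 [[-0.9146, -0.4043, -0.0063, 422.6633], [-0.2993, 0.6872, -0.6619, 153.9822], [0.272, -0.6035, -0.7495, 1289.1048], [0.0, 0.0, 0.0, 1.0]]
top 444.86423120507965 444.86423120507965 323.98995418564965 191.5158826875401 [[0.0167, -0.9998, -0.0068, 27.8575], [-0.9969, -0.0161, -0.0766, 454.3591], [0.0765, 0.0081, -0.997, 1083.4931], [0.0, 0.0, 0.0, 1.0]]
```

View pics/side0.png

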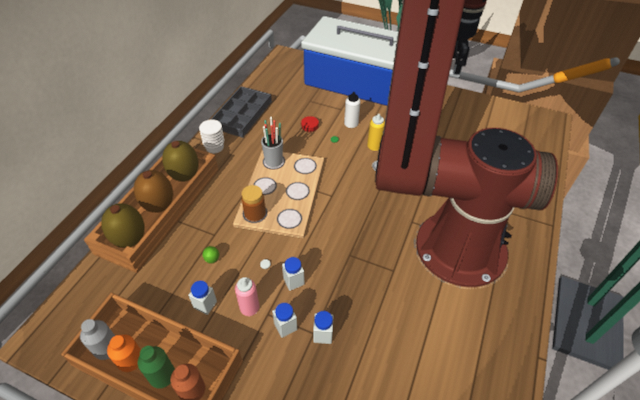

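View pics/top0.png

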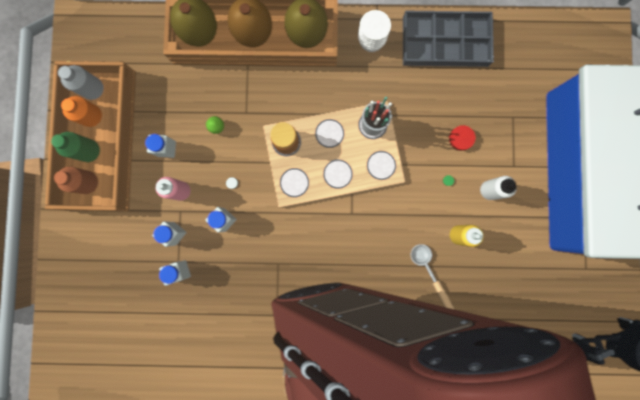

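```bash
python3 - <<'E'
import cv2,numpy as np
a=np.load('side0.npz')['im'][...,::-1]; b=np.load('top0.npz')['im'][...,::-1]
r=lambda im,x0,y0,x1,y1:cv2.resize(im[y0:y1,x0:x1],(400,300),interpolation=cv2.INTER_CUBIC)
o=np.vstack([np.hstack([r(a,180,240,340,360),r(a,290,80,390,155)]),np.hstack([r(b,130,110,290,230),r(b,400,80,540,185)])])
cv2.imwrite('pics/crop1.png',o)
o=cv2.resize(b[90:290,110:410],(800,533),interpolation=cv2.INTER_CUBIC);cv2.imwrite('pics/crop2.png',o)
E
```

```text
(no output)
```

View pics/crop1.png

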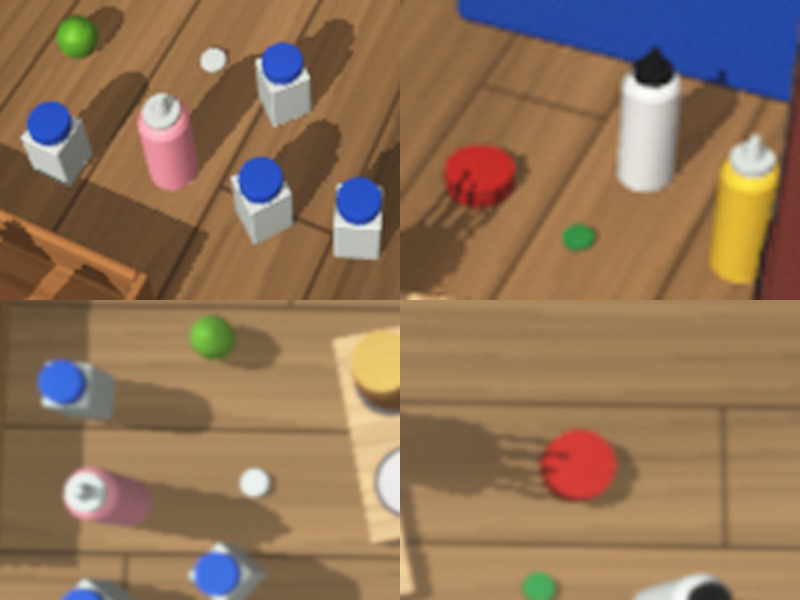

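```bash
cat > h.py <<'E'
import cv2,numpy as np
from station import arm
from scipy.optimize import least_squares
class V:
    def __init__(s,n,tag=None):
        s.n=n; s.c=arm.calibration(n); s.im,s.d=arm.get_image(n); 
        if tag: cv2.imwrite(f"pics/{tag}_{n}.png",s.im[...,::-1])
        T=np.array(s.c["camera_from_world"]); s.R=T[:3,:3]; s.t=T[:3,3]; s.C=-s.R.T@s.t
        s.hsv=cv2.cvtColor(s.im,cv2.COLOR_RGB2HSV)
        v,u=np.mgrid[0:400,0:640]; s.rc=np.stack([(u-s.c["cx"])/s.c["fx"],(v-s.c["cy"])/s.c["fy"],np.ones(u.shape)],-1)
        s.P=(s.rc*s.d[...,None]-s.t)@s.R   # world points
    def ray(s,u,v,z):
        d=np.array([(u-s.c["cx"])/s.c["fx"],(v-s.c["cy"])/s.c["fy"],1])@s.R
        return s.C+d*(z-s.C[2])/d[2]
    def px(s,p):
        q=s.R@np.asarray(p,float)+s.t; return s.c["fx"]*q[0]/q[2]+s.c["cx"],s.c["fy"]*q[1]/q[2]+s.c["cy"]
    def mask(s,lo,hi): return cv2.inRange(s.hsv,np.array(lo),np.array(hi))
    def blobs(s,m,z,amin=15):
        n,l,st,ce=cv2.connectedComponentsWithStats(m)
        return [(st[i,4],np.round(ce[i],1),np.round(s.ray(*ce[i],z)[:2],1)) for i in range(1,n) if st[i,4]>=amin]
def circ(P,r,x0):
    f=lambda p:np.hypot(P[:,0]-p[0],P[:,1]-p[1])-r
    s=least_squares(f,x0,loss='soft_l1',f_scale=1.5); return s.x,np.sqrt(np.mean(s.fun**2))
def near(v,p,r,z0,z1):
    P=v.P.reshape(-1,3); k=(np.hypot(P[:,0]-p[0],P[:,1]-p[1])<r)&(P[:,2]>z0)&(P[:,2]<z1); return P[k]
E
cat > m.py <<'E'
from h import *
T=V("top","m1");S=V("side","m1")
for v in(T,S):
    print(v.n)
    for nm,lo,hi,z in [("blue",(105,150,80),(125,255,255),87),("red",(0,180,100),(4,255,255),22),("red2",(174,150,80),(180,255,255),22),("green",(38,120,60),(70,255,255),23),("pink",(165,60,100),(180,170,255),50),("yel",(20,190,120),(30,255,255),50),("ring",(0,0,170),(180,45,255),18)]:
        for b in v.blobs(v.mask(lo,hi),z,25): print(nm,*b)
E
python3 m.py
```

```text
top
blue 5196 [564.6 167.9] [ 512.5 -522.2]
blue 217 [154.2 142.4] [557.5 434.6]
blue 208 [216.3 219. ] [380.8 282.5]
blue 210 [162.5 233.8] [344.6 405.7]
blue 221 [168.2 274.1] [252.9 388.4]
red 441 [462.1 137.4] [ 593.8 -305.4]
green 231 [214.5 124.5] [616.8 311.4]
green 59 [448.1 180.3] [ 486.  -269.9]
pink 314 [177.5 190.1] [449.1 387.7]
ring 95 [363.4   0.7] [944.5 -57.2]
ring 937 [373.8  27.8] [873.5 -84.4]
ring 1697 [ 11.3 184.3] [459.2 813.8]
ring 11102 [610.5 159.5] [ 544.9 -672.8]
ring 113 [63.9 73.1] [744.3 699.8]
ring 27 [367.6 106.1] [670.6 -70.4]
ring 31 [ 43.5 110.1] [648.1 745.7]
ring 508 [ 37.5 139. ] [574.2 755.9]
ring 58 [363.4 128.5] [613.4 -60.5]
ring 513 [329.9 131.6] [604.3  23. ]
ring 601 [381.  164.6] [ 523.1 -105.2]
ring 606 [337.6 173.5] [499.1   2.3]
ring 597 [294.  182.1] [475.9 110. ]
ring 106 [231.1 182.6] [472.3 266.2]
ring 390 [493.3 187.5] [ 470.4 -382.4]
ring 184 [163.2 186.4] [460.  434.7]
ring 195 [474.1 235.6] [ 351.5 -334.2]
ring 242 [424.1 257. ] [ 297.3 -211.9]
ring 27 [303.6 368.4] [27.1 77.1]
ring 48 [328.8 392.4] [-27.5  15.8]
side
blue 298
[... 732 characters left out ...]
[350.8 113. ] [ 480.  -410.3]
ring 73 [377.5 119.2] [ 381.4 -415.6]
ring 400 [209.3 130.5] [ 895.2 -126.6]
ring 224 [304.9 165.4] [ 522.6 -103.8]
ring 149 [264.2 183.2] [606.6  17.2]
ring 261 [297.2 190.5] [500.    3.9]
ring 89 [475.2 217. ] [ -16.3 -108.6]
ring 301 [289.  218.2] [476.6 111. ]
ring 42 [637.4 229.5] [-443.2 -245.9]
ring 73 [264.6 263.7] [469.8 276.8]
ring 129 [289.3 275.4] [393.5 283.1]
ring 26 [485.8 278.2] [-79.3  85.2]
ring 144 [243.5 284.7] [490.3 355.6]
ring 153 [197.3 302.1] [572.7 445.9]
ring 134 [280.5 322.2] [356.8 410.2]
ring 255 [321.9 335. ] [251.8 399.9]
ring 99 [ 87.1 339.3] [759.7 634.5]
ring 663 [614.5 380. ] [-386.4  234.7]
ring 48 [  6.9 395.3] [832.6 806.4]
```

```bash
cat > m2.py <<'E'
from h import *
T=V("top","m2");S=V("side","m2")
def fit(nm,p,r,z0,z1,R):
    for _ in range(3):
        A=near(T,p,R,z0,z1);B=near(S,p,R,z0,z1)
        out=[]
        for Q in(A,B,np.vstack([A,B])):
            if len(Q)>20: out.append((len(Q),)+circ(Q,r,p))
        p=out[-1][1]
    print(nm,[(n,np.round(x,1).tolist(),round(e,1)) for n,x,e in out])
fit("pink",(449,392),25,15,95,34)
fit("yellow",(353,-294),25,15,95,34)
fit("white",(470,-370),25,15,95,40)
# block disc: rim+top
for v in(T,S):
    Q=near(v,(593,-302),45,19,26); print("blocktop",v.n,len(Q),np.round(Q.mean(0),1) if len(Q) else 0)
    Q=near(v,(617,312),35,8,60); 
    f=lambda p:np.linalg.norm(Q-p,axis=1)-22.5
    s=least_squares(f,[617,312,23],loss='soft_l1'); print("lime",v.n,len(Q),np.round(s.x,1),Q[:,2].max())
    for p in((381,286),(345,409),(253,391),(557,437)):
        Q=near(v,p,30,82,95); print("cap",v.n,len(Q),np.round(Q.mean(0),1), "rect body:",end=' ')
        Q=near(v,p,34,10,66)[:,:2].astype(np.float32); print(len(Q),np.round(cv2.minAreaRect(Q)[0],1),np.round(cv2.minAreaRect(Q)[1],1),round(cv2.minAreaRect(Q)[2],1))
E
python3 m2.py
```

```text
pink [(222, [452.0, 398.5], np.float64(0.5)), (335, [452.0, 397.4], np.float64(0.9)), (557, [452.1, 397.9], np.float64(0.9))]
yellow [(193, [353.1, -301.5], np.float64(0.5)), (243, [352.5, -301.8], np.float64(2.0)), (436, [352.9, -301.6], np.float64(1.6))]
white [(255, [466.5, -379.1], np.float64(0.7)), (258, [465.5, -379.7], np.float64(2.3)), (513, [466.1, -379.3], np.float64(1.7))]
blocktop top 437 [ 594.9 -305.1   22.3]
lime top 257 [616.3 312.2  24.1] 52.152828526384425
cap top 250 [380.6 284.2  87.5] rect body: 118 [381.2 282.6] [42.  40.9] 48.0
cap top 261 [345.  407.4  87.7] rect body: 181 [346.8 393.7] [59.5 31.6] 7.4
cap top 265 [253.  389.7  87.5] rect body: 143 [247.2 378.8] [32.6 58.1] 60.6
cap top 248 [557.7 436.5  87.4] rect body: 202 [547.1 425.3] [30.9 58.2] 45.5
blocktop side 104 [ 593.3 -304.    21. ]
lime side 222 [616.1 311.   21.8] 48.955640900348634
cap side 179 [379.9 286.3  85.6] rect body: 248 [377.9 300.2] [59.3 30.7] 6.6
cap side 225 [344.2 409.4  85.6] rect body: 241 [341.4 421.5] [59.2 33.4] 11.8
cap side 240 [252.  392.   85.7] rect body: 203 [251.5 392.1] [43.6 44.2] 18.6
cap side 201 [556.8 438.   85.5] rect body: 299 [546.7 448.3] [59.2 32.3] 43.7
```

```bash
cat > p.py <<'E'
import sys,numpy as np
from station import arm
from scipy.spatial.transform import Rotation as Ro
# usage p.py x y z phi : prints tool-axis shift (m) from present measured pose, and wz + tilt fix
x,y,z,phi=map(float,sys.argv[1:5])
s=arm.state();R=np.array(s["eef_rot"]);p=np.array(s["eef_pos"])
f=np.radians(phi);G=np.array([[np.cos(f),np.sin(f),0],[np.sin(f),-np.cos(f),0],[0,0,-1]])
print("t",s["time_s"],"pos",np.round(p,1),"phi",round(np.degrees(np.arctan2(R[1,0],R[0,0])),2),"j",np.round(s["joints"],2),"F",np.round(s["ft_force"],1),"gap",round(s["finger_gap"],1))
d=np.array([x,y,z])-p
print("shift in tool axes now (m)",np.round(R.T@d/1000,4)," after the turn",np.round(G.T@d/1000,4)," turn deg",np.round(np.degrees(Ro.from_matrix(R.T@G).as_rotvec()),2))
E
python3 p.py 452 398 235 12.3
```

```text
t 0.3 pos [ 180.9 -492.7  231.1] phi -69.84 j [-1.36  0.29 -0.15  1.13  0.    1.43] F [ 0.7 -1.  -0.4] gap 85.5
shift in tool axes now (m) [-0.7427 -0.5615 -0.0035]  after the turn [ 0.4546 -0.8125 -0.0039]  turn deg [-2.000e-02  2.000e-02 -8.214e+01]
```

drive_tool(series="0 0 0 -0.031 -0.0234 0 -1;0 0 0 -0.031 -0.0234 0 -1;0 0 0 -0.031 -0.0234 0 -1;0 0 0 -0.031 -0.0234 0 -1;0 0 0 -0.031 -0.0234 0 -1;0 0 0 -0.031 -0.0234 0 -1;0 0 0 -0.031 -0.0234 0 -1;0 0 0 -0.031 -0.0234 0 -1", squeeze=40)

```text
time_s: 1.1
eef_pos: [271.3, -194.1, 231.4]
eef_rot: [[0.344, -0.939, 0.0], [-0.939, -0.344, -0.0], [0.001, -0.0, -1.0]]
ft_force: [0.8, 0.0, 0.6]
finger_gap: 85.2
```

drive_tool(series="0 0 0 -0.031 -0.0234 0 -1;0 0 0 -0.031 -0.0234 0 -1;0 0 0 -0.031 -0.0234 0 -1;0 0 0 -0.031 -0.0234 0 -1;0 0 0 -0.031 -0.0234 0 -1;0 0 0 -0.031 -0.0234 0 -1;0 0 0 -0.031 -0.0234 0 -1;0 0 0 -0.031 -0.0234 0 -1")

```text
time_s: 1.9
eef_pos: [361.7, 103.6, 231.5]
eef_rot: [[0.345, -0.939, 0.001], [-0.939, -0.345, -0.0], [0.0, -0.001, -1.0]]
ft_force: [0.5, -1.2, 0.4]
finger_gap: 85.4
```

drive_tool(series="0 0 0 -0.031 -0.0234 0 -1;0 0 0 -0.031 -0.0234 0 -1;0 0 0 -0.031 -0.0234 0 -1;0 0 0 -0.031 -0.0234 0 -1;0 0 0 -0.031 -0.0234 0 -1;0 0 0 -0.031 -0.0234 0 -1;0 0 0 -0.031 -0.0234 0 -1;0 0 0 -0.031 -0.0234 0 -1")

```text
time_s: 2.7
eef_pos: [473.5, 336.5, 234.9]
eef_rot: [[0.441, -0.897, -0.028], [-0.895, -0.442, 0.055], [-0.062, 0.001, -0.998]]
ft_force: [0.6, -0.3, 0.4]
finger_gap: 85.2
```

drive_tool(series="0 0 -8.2 0 0 0 -1;0 0 -8.2 0 0 0 -1;0 0 -8.2 0 0 0 -1;0 0 -8.2 0 0 0 -1;0 0 -8.2 0 0 0 -1;0 0 -8.2 0 0 0 -1;0 0 -8.2 0 0 0 -1;0 0 -8.2 0 0 0 -1")

```text
time_s: 3.5
eef_pos: [472.9, 335.5, 234.9]
eef_rot: [[0.999, 0.036, -0.028], [0.038, -0.998, 0.055], [-0.026, -0.056, -0.998]]
ft_force: [0.5, -0.4, 0.7]
finger_gap: 85.5
```

drive_tool(series="0 0 -8.2 0 0 0 -1;0 0 -8.2 0 0 0 -1;0 0 0 0 0 0 -1;0 0 0 0 0 0 -1")

```text
time_s: 3.9
eef_pos: [473.0, 335.5, 235.0]
eef_rot: [[0.951, 0.307, -0.028], [0.308, -0.95, 0.055], [-0.01, -0.061, -0.998]]
ft_force: [-0.4, -0.3, -1.1]
finger_gap: 85.0
```

```bash
python3 p.py 452 398 69 12.3; python3 - <<'E'
from h import *
T=V("top","m3");S=V("side","m3")
for v in (T,S):
  for b in v.blobs(v.mask((105,150,80),(125,255,255)),87,25): print(v.n,*b)
E
```

```text
t 3.9 pos [473.  335.5 235. ] phi 17.96 j [ 0.46  0.39 -0.    1.18  0.06  1.71] F [-0.4 -0.3 -1.1] gap 85.0
shift in tool axes now (m) [ 0.0009 -0.0557  0.1697]  after the turn [-0.0072 -0.0655  0.166 ]  turn deg [-3.46  0.72  5.65]
top 5045 [564.8 165.9] [ 517.2 -523. ]
top 209 [216.4 219. ] [380.8 282.4]
top 220 [162.5 233.8] [344.7 405.6]
top 50 [173.8 272.1] [257.8 375.8]
side 3414 [363.4  80.8] [ 475.7 -517.3]
side 198 [292.4 264.8] [379.2 289. ]
side 221 [199.2 288.9] [555.7 440.3]
side 243 [283.8 311.5] [343.5 411.9]
side 251 [323.1 319.8] [252.1 394.3]
```

View pics/m3_top.png

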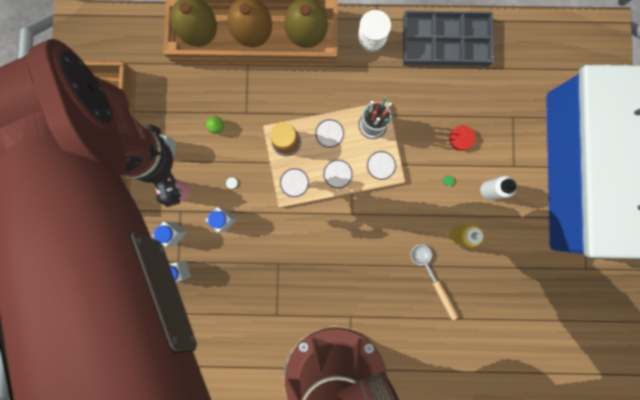

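View pics/m3_side.png

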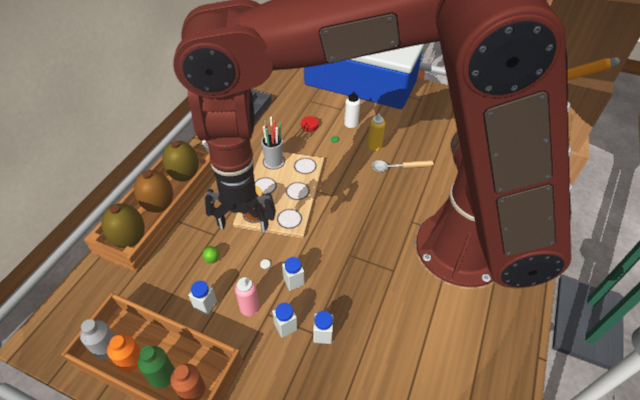

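drive_tool(series="-3.46 0.72 5.65 0 0 0 -1;0 0 0 -0.0024 -0.0218 0 -1;0 0 0 -0.0024 -0.0218 0 -1;0 0 0 -0.0024 -0.0218 0 -1;0 0 0 0 0 0.04 -1;0 0 0 0 0 0.04 -1;0 0 0 0 0 0 -1;0 0 0 0 0 0 -1")

```text
time_s: 4.8
eef_pos: [451.6, 397.7, 155.5]
eef_rot: [[0.976, 0.216, -0.0], [0.216, -0.976, -0.0], [-0.001, 0.0, -1.0]]
ft_force: [0.1, 0.7, 0.8]
finger_gap: 85.5
```

```bash
python3 p.py 452 398 69 12.3
```

```text
t 4.8 pos [451.6 397.7 155.5] phi 12.47 j [ 0.6   0.48 -0.06  1.02 -0.    1.95] F [0.1 0.7 0.8] gap 85.5
shift in tool axes now (m) [ 0.0005 -0.0003  0.0865]  after the turn [ 0.0004 -0.0003  0.0865]  turn deg [0.02 0.03 0.17]
```

drive_tool(series="0 0 0 0 0 0.03 -1;0 0 0 0 0 0.03 -1;0 0 0 0 0 0.026 -1;0 0 0 0 0 0 -1;0 0 0 0 0 0 1;0 0 0 0 0 0 1;0 0 0 0 0 0 1;0 0 0 0 0 0 1", squeeze=40)

```text
time_s: 5.6
eef_pos: [453.2, 398.7, 71.6]
eef_rot: [[0.976, 0.217, 0.003], [0.217, -0.976, 0.002], [0.004, -0.001, -1.0]]
ft_force: [-1.0, -1.6, 8.0]
finger_gap: 49.0
```

drive_tool(series="0 0 0 0 0 0 1;0 0 0 0 0 0 1;0 0 0 0 0 0 1")

```text
time_s: 5.9
eef_pos: [453.1, 398.7, 71.6]
eef_rot: [[0.976, 0.217, 0.003], [0.217, -0.976, 0.002], [0.004, -0.001, -1.0]]
ft_force: [-1.7, -0.8, 10.0]
finger_gap: 48.5
```

drive_tool(series="0 0 0 0 0 -0.01 1;0 0 0 0 0 -0.03 1;0 0 0 0 0 -0.035 1;0 0 0 0 0 -0.035 1;0 0 0 0 0 -0.035 1;0 0 0 0 0 0 1;0 0 0 0 0 0 1")

```text
time_s: 6.6
eef_pos: [452.1, 398.0, 215.3]
eef_rot: [[0.976, 0.217, 0.002], [0.217, -0.976, 0.001], [0.002, -0.001, -1.0]]
ft_force: [0.3, 0.6, -3.6]
finger_gap: 48.8
```

```bash
python3 p.py 601.2 25.2 210 12.3
```

```text
t 6.6 pos [452.1 398.  215.3] phi 12.54 j [ 0.6   0.45  0.03  1.16 -0.    1.95] F [ 0.3  0.6 -3.6] gap 48.8
shift in tool axes now (m) [0.0646 0.3963 0.0051]  after the turn [0.0662 0.396  0.0053]  turn deg [-0.05 -0.14  0.24]
```

drive_tool(series="0 0 0 0.003 0.018 0 1;0 0 0 0.0059 0.036 0 1;0 0 0 0.0059 0.036 0 1;0 0 0 0.0059 0.036 0 1;0 0 0 0.0059 0.036 0 1;0 0 0 0.0059 0.036 0 1;0 0 0 0.0059 0.036 0 1;0 0 0 0.0059 0.036 0 1")

```text
time_s: 7.4
eef_pos: [552.9, 142.3, 212.7]
eef_rot: [[0.976, 0.217, -0.002], [0.217, -0.976, -0.0], [-0.002, -0.0, -1.0]]
ft_force: [0.9, 0.9, -3.3]
finger_gap: 48.8
```

drive_tool(series="0 0 0 0.0059 0.036 0 1;0 0 0 0.0059 0.036 0 1;0 0 0 0.0059 0.036 0 1;0 0 0 0.003 0.018 0 1;0 0 0 0 0 0 1;0 0 0 0 0 0 1")

```text
time_s: 8.0
eef_pos: [600.4, 25.7, 213.1]
eef_rot: [[0.976, 0.217, -0.002], [0.217, -0.976, 0.001], [-0.002, -0.001, -1.0]]
ft_force: [0.5, 0.9, -2.8]
finger_gap: 48.5
```

```bash
python3 p.py 601.2 25.2 110 12.3; python3 - <<'E'
from h import *
T=V("top","m4");S=V("side","m4")
Q=np.vstack([near(v,(601,25),45,130,240) for v in(T,S)])
for v in(T,S):
    m=v.mask((165,60,60),(180,200,255))>0
    Q=v.P[m]; Q=Q[np.hypot(Q[:,0]-601,Q[:,1]-25)<45]
    print(v.n,len(Q),circ(Q,25,(601,25)) if len(Q)>20 else 0, Q[:,2].min() if len(Q) else 0,Q[:,2].max() if len(Q) else 0)
    for z0 in range(130,240,20):
        q=Q[(Q[:,2]>z0)&(Q[:,2]<z0+20)]
        if len(q)>15: print(z0,len(q),circ(q,25,(601,25)))
E
```

```text
t 8.0 pos [600.4  25.7 213.1] phi 12.5 j [-0.08  0.45  0.03  1.16  0.    1.27] F [ 0.5  0.9 -2.8] gap 48.5
shift in tool axes now (m) [0.0008 0.0007 0.1031]  after the turn [0.0007 0.0006 0.1031]  turn deg [-0.07  0.09  0.2 ]
top 0 0 0 0
side 495 (array([599.20892136,  24.64457654]), np.float64(2.1545057440494397)) 142.17381183812765 265.0997438269067
130 22 (array([599.21998626,  24.31889243]), np.float64(1.160523334828944))
150 79 (array([598.62838076,  25.23000588]), np.float64(1.4258220921007323))
170 93 (array([599.23111637,  24.68823027]), np.float64(1.6377722992009351))
190 92 (array([599.15385778,  25.10080034]), np.float64(1.4965586463007385))
210 88 (array([599.11985312,  24.5537725 ]), np.float64(1.3864639033675181))
230 116 (array([600.37870697,  23.49554638]), np.float64(2.885614459600779))
```

View pics/m4_side.png

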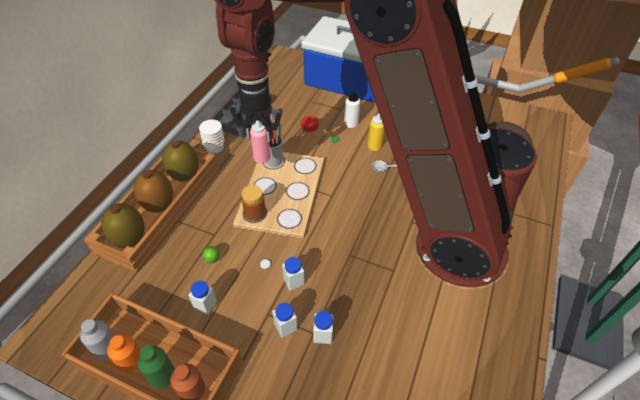

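drive_tool(series="0 0 0 0.001 0 0.02 1;0 0 0 0.001 0 0.03 1;0 0 0 0 0 0.03 1;0 0 0 0 0 0.02 1;0 0 0 0 0 0.012 1;0 0 0 0 0 0.006 1;0 0 0 0 0 0 1;0 0 0 0 0 0 1")

```text
time_s: 8.9
eef_pos: [603.8, 26.0, 97.1]
eef_rot: [[0.976, 0.217, 0.002], [0.217, -0.976, 0.0], [0.002, 0.0, -1.0]]
ft_force: [-0.5, -0.1, -2.5]
finger_gap: 48.3
```

drive_tool(series="0 0 0 -0.0015 0 0.003 1;0 0 0 0 0 0.002 1;0 0 0 0 0 0 1")

```text
time_s: 9.2
eef_pos: [601.7, 25.4, 91.1]
eef_rot: [[0.976, 0.217, 0.0], [0.217, -0.976, 0.0], [0.0, -0.0, -1.0]]
ft_force: [0.1, 0.2, -1.9]
finger_gap: 48.6
```

```bash
python3 p.py 601.2 25.2 90 12.3; python3 - <<'E'
from h import *
S=V("side","m5")
m=S.mask((165,60,60),(180,200,255))>0
Q=S.P[m]; Q=Q[np.hypot(Q[:,0]-601,Q[:,1]-25)<45]
Q=Q[Q[:,2]<110];print(len(Q),circ(Q,25,(601,25)),Q[:,2].min())
E
```

```text
t 9.2 pos [601.7  25.4  91.1] phi 12.53 j [-0.08  0.54 -0.15  0.88  0.    1.27] F [ 0.1  0.2 -1.9] gap 48.6
shift in tool axes now (m) [-0.0005  0.0001  0.0011]  after the turn [-0.0005  0.0001  0.0011]  turn deg [-0.   -0.03  0.23]
293 (array([600.22757121,  23.96099416]), np.float64(1.8843148645304968)) 14.664223906998904
```

drive_tool(series="0 0 0 0 0 0.0012 1;0 0 0 0 0 0.001 1;0 0 0 0 0 0 1;0 0 0 0 0 0 -0.2;0 0 0 0 0 0 -0.6;0 0 0 0 0 0 -1;0 0 0 0 0 0 -1;0 0 0 0 0 0 -1")

```text
time_s: 10.05
eef_pos: [601.7, 25.5, 88.8]
eef_rot: [[0.976, 0.217, 0.0], [0.217, -0.976, 0.0], [0.0, -0.0, -1.0]]
ft_force: [-0.1, 0.2, 0.1]
finger_gap: 84.9
```

drive_tool(series="0 0 0 0 0 0 -1;0 0 0 0 0 -0.02 -1;0 0 0 0 0 -0.035 -1;0 0 0 0 0 -0.04 -1;0 0 0 0 0 -0.04 -1;0 0 0 0 0 0 -1;0 0 0 0 0 0 -1")

```text
time_s: 10.75
eef_pos: [602.2, 25.4, 224.6]
eef_rot: [[0.976, 0.217, 0.002], [0.217, -0.976, 0.0], [0.002, 0.0, -1.0]]
ft_force: [-1.0, 1.4, -0.4]
finger_gap: 85.4
```

```bash
python3 p.py 352.9 -301.6 225 12.3
```

```text
t 10.75 pos [602.2  25.4 224.6] phi 12.54 j [-0.08  0.44  0.05  1.18  0.    1.27] F [-1.   1.4 -0.4] gap 85.4
shift in tool axes now (m) [-0.3144  0.2651 -0.001 ]  after the turn [-0.3133  0.2664 -0.0004]  turn deg [ 0.03 -0.13  0.24]
```

drive_tool(series="0 0 0.24 -0.016 0.014 0 -1;0 0 0 -0.033 0.028 0 -1;0 0 0 -0.033 0.028 0 -1;0 0 0 -0.033 0.028 0 -1;0 0 0 -0.033 0.028 0 -1;0 0 0 -0.033 0.028 0 -1;0 0 0 -0.033 0.028 0 -1;0 0 0 -0.033 0.028 0 -1")

```text
time_s: 11.55
eef_pos: [403.2, -232.9, 222.3]
eef_rot: [[0.977, 0.213, -0.002], [0.213, -0.977, 0.002], [-0.001, -0.002, -1.0]]
ft_force: [0.9, -0.8, -0.0]
finger_gap: 85.2
```

drive_tool(series="0 0 0 -0.033 0.028 0 -1;0 0 0 -0.033 0.028 0 -1;0 0 0 0 0 0.035 -1;0 0 0 0 0 0.035 -1;0 0 0 0 0 0 -1;0 0 0 0 0 0 -1")

```text
time_s: 12.15
eef_pos: [352.0, -300.3, 153.3]
eef_rot: [[0.977, 0.213, -0.001], [0.213, -0.977, 0.002], [-0.001, -0.003, -1.0]]
ft_force: [0.5, -0.2, 1.0]
finger_gap: 85.5
```

```bash
python3 p.py 352.9 -301.6 70 12.3;  python3 - <<'E'
from h import *
T=V("top","m6");S=V("side","m6")
for p in((601,25),(353,-302)):
  for v in (T,S):
    Q=near(v,p,36,25 if p[0]<500 else 40,95)
    print(v.n,len(Q),circ(Q,25,p) if len(Q)>20 else 0)
E
```

```text
t 12.15 pos [ 352.  -300.3  153.3] phi 12.31 j [-0.86  0.24 -0.44  0.89  0.    0.49] F [ 0.5 -0.2  1. ] gap 85.5
shift in tool axes now (m) [0.0007 0.0016 0.0833]  after the turn [0.0006 0.0014 0.0833]  turn deg [-0.14  0.05  0.01]
top 86 (array([600.74802629,  24.6306588 ]), np.float64(0.35351495267273236))
side 209 (array([600.15901713,  23.8858447 ]), np.float64(1.6483184803815087))
top 172 (array([ 353.12419315, -301.50268767]), np.float64(0.5077785052099989))
side 155 (array([ 352.39251625, -301.88717217]), np.float64(1.9576145438643036))
```

View pics/m6_top.png

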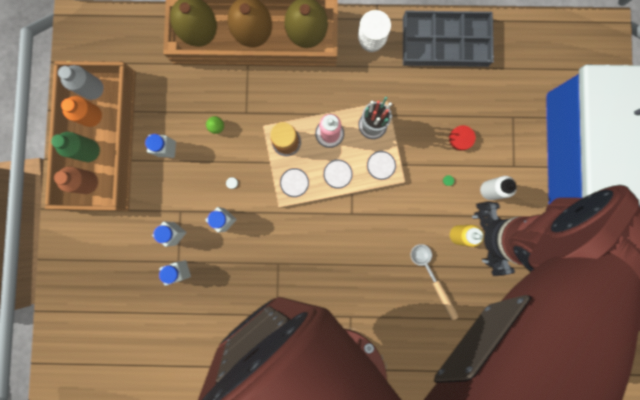

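View pics/m6_side.png

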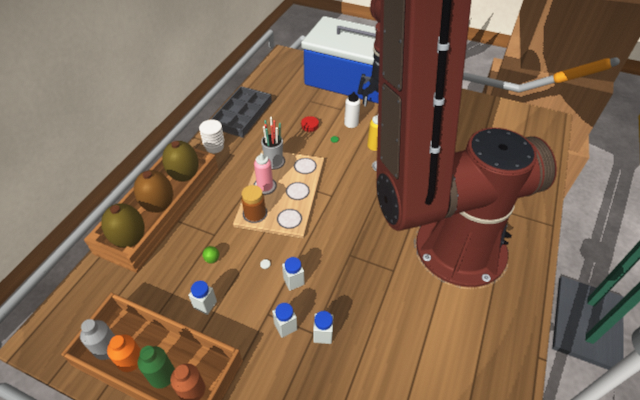

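drive_tool(series="0 0 0 0.0006 0.0014 0.03 -1;0 0 0 0 0 0.03 -1;0 0 0 0 0 0.022 -1;0 0 0 0 0 0 -1;0 0 0 0 0 0 1;0 0 0 0 0 0 1;0 0 0 0 0 0 1;0 0 0 0 0 0 1")

```text
time_s: 13.05
eef_pos: [354.6, -303.4, 73.5]
eef_rot: [[0.977, 0.213, 0.003], [0.213, -0.977, -0.002], [0.002, 0.003, -1.0]]
ft_force: [-1.3, 1.9, 10.7]
finger_gap: 48.9
```

drive_tool(series="0 0 0 0 0 0 1;0 0 0 0 0 -0.01 1;0 0 0 0 0 -0.03 1;0 0 0 0 0 -0.035 1;0 0 0 0 0 -0.035 1;0 0 0 0 0 0 1;0 0 0 0 0 0 1")

```text
time_s: 13.75
eef_pos: [353.9, -302.8, 182.8]
eef_rot: [[0.977, 0.213, 0.002], [0.213, -0.977, -0.002], [0.001, 0.002, -1.0]]
ft_force: [0.1, 0.0, -2.6]
finger_gap: 48.7
```

```bash
python3 p.py 523 -104.5 180 12.3
```

```text
t 13.75 pos [ 353.9 -302.8  182.8] phi 12.3 j [-0.87  0.21 -0.39  0.96  0.    0.49] F [ 0.1  0.  -2.6] gap 48.7
shift in tool axes now (m) [ 0.2075 -0.1577  0.0028]  after the turn [ 0.2075 -0.1577  0.0028]  turn deg [ 0.11 -0.08 -0.  ]
```

drive_tool(series="0 0 0 0.0125 -0.01 0 1;0 0 0 0.027 -0.0205 0 1;0 0 0 0.027 -0.0205 0 1;0 0 0 0.027 -0.0205 0 1;0 0 0 0.027 -0.0205 0 1;0 0 0 0.027 -0.0205 0 1;0 0 0 0.027 -0.0205 0 1;0 0 0 0.027 -0.0205 0 1")

```text
time_s: 14.55
eef_pos: [517.5, -107.9, 180.5]
eef_rot: [[0.977, 0.213, -0.002], [0.213, -0.977, 0.001], [-0.002, -0.001, -1.0]]
ft_force: [0.6, 0.0, -2.3]
finger_gap: 48.5
```

drive_tool(series="0 0 0 0.006 -0.0042 0.02 1;0 0 0 0 0 0.03 1;0 0 0 0 0 0 1;0 0 0 0 0 0 1")

```text
time_s: 14.95
eef_pos: [521.6, -103.9, 131.2]
eef_rot: [[0.977, 0.213, -0.002], [0.213, -0.977, 0.001], [-0.002, -0.002, -1.0]]
ft_force: [-0.6, -0.9, -1.5]
finger_gap: 48.6
```

```bash
python3 p.py 523 -104.5 92 12.3; python3 - <<'E'
from h import *
for n in("top","side"):
    S=V(n,"m7")
    m=S.mask((18,150,60),(32,255,255))>0
    Q=S.P[m]; Q=Q[np.hypot(Q[:,0]-523,Q[:,1]+104)<40]; Q=Q[Q[:,2]>35]
    if len(Q)>20: print(n,len(Q),circ(Q,25,(523,-104)),Q[:,2].min())
E
```

```text
t 14.95 pos [ 521.6 -103.9  131.2] phi 12.29 j [-0.33  0.38 -0.3   0.89  0.    1.02] F [-0.6 -0.9 -1.5] gap 48.6
shift in tool axes now (m) [0.0013 0.001  0.0392]  after the turn [0.0013 0.0009 0.0392]  turn deg [-0.09  0.12 -0.01]
side 433 (array([ 520.59807176, -103.49298126]), np.float64(2.265684344592415)) 55.82893260750181
```

View pics/m7_side.png

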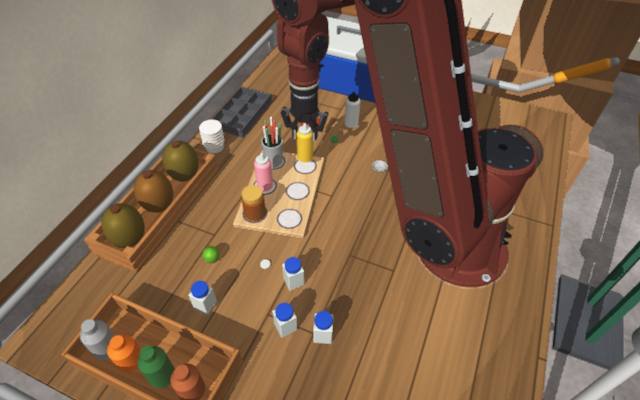

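drive_tool(series="0 0 0 0.0015 0.0008 0.02 1;0 0 0 0 0 0.012 1;0 0 0 0 0 0.005 1;0 0 0 0 0 0 1;0 0 0 0 0 0 1")

```text
time_s: 15.55
eef_pos: [524.6, -104.7, 95.4]
eef_rot: [[0.977, 0.213, 0.001], [0.213, -0.977, -0.0], [0.001, 0.0, -1.0]]
ft_force: [0.4, 0.2, -1.6]
finger_gap: 48.4
```

```bash
python3 p.py 523 -104.5 91 12.3; python3 - <<'E'
from h import *
for n in("side",):
    S=V(n,"m8")
    m=S.mask((18,150,60),(32,255,255))>0
    Q=S.P[m]; Q=Q[np.hypot(Q[:,0]-523,Q[:,1]+104)<40]; Q=Q[(Q[:,2]>25)&(Q[:,2]<115)]
    if len(Q)>20: print(n,len(Q),circ(Q,25,(523,-104)),Q[:,2].min())
E
```

```text
t 15.55 pos [ 524.6 -104.7   95.4] phi 12.29 j [-0.33  0.42 -0.34  0.81  0.    1.02] F [ 0.4  0.2 -1.6] gap 48.4
shift in tool axes now (m) [-0.0015 -0.0006  0.0044]  after the turn [-0.0015 -0.0006  0.0044]  turn deg [ 0.01 -0.05 -0.01]
side 310 (array([ 522.65476847, -103.33104879]), np.float64(1.803164983712564)) 26.52548535649833
```

drive_tool(series="0 0 0 -0.0006 0.0002 0.002 1;0 0 0 0 0 0.0015 1;0 0 0 0 0 0.001 1;0 0 0 0 0 0 1")

```text
time_s: 16.0
eef_pos: [524.1, -105.0, 91.5]
eef_rot: [[0.977, 0.213, 0.002], [0.213, -0.977, -0.0], [0.001, 0.001, -1.0]]
ft_force: [-3.2, 1.4, 12.3]
finger_gap: 48.7
```

drive_tool(series="0 0 0 0 0 -0.0005 0.2;0 0 0 0 0 0 -0.2;0 0 0 0 0 0 -0.4;0 0 0 0 0 0 -0.5;0 0 0 0 0 0 -0.5;0 0 0 0 0 0 -0.5")

```text
time_s: 16.6
eef_pos: [523.7, -104.9, 90.7]
eef_rot: [[0.977, 0.213, 0.0], [0.213, -0.977, 0.0], [0.0, -0.0, -1.0]]
ft_force: [0.1, -0.6, 0.0]
finger_gap: 64.4
```

drive_tool(series="0 0 0 0 0 -0.02 -0.5;0 0 0 0 0 -0.035 -0.5;0 0 0 0 0 -0.04 -0.5;0 0 0 0 0 -0.04 -1;0 0 0 0 0 0 -1;0 0 0 0 0 0 -1")

```text
time_s: 17.2
eef_pos: [524.2, -105.1, 226.4]
eef_rot: [[0.977, 0.213, 0.002], [0.213, -0.977, -0.0], [0.002, 0.001, -1.0]]
ft_force: [0.7, -0.2, -0.4]
finger_gap: 85.7
```

```bash
python3 p.py 380.5 284.5 230 12.3; python3 - <<'E'
from h import *
T=V("top","m9");S=V("side","m9")
p=(523,-104)
A=[near(v,p,36,30,112) for v in(T,S)]
for Q in A: print(len(Q),circ(Q,25,p) if len(Q)>20 else 0)
# shaker body orientation: points both views, faces
p=(380.5,284.8)
Q=np.vstack([near(T,p,34,12,64)[:,:2]+[0,0],near(S,p,34,12,64)[:,:2]])
best=None
for a in np.radians(np.arange(0,90,1)):
    R=np.array([[np.cos(a),np.sin(a)],[-np.sin(a),np.cos(a)]])
    def f(c):
        q=np.abs((Q-c)@R.T); return np.max(q,1)-22
    s=least_squares(f,p,loss='soft_l1')
    if best is None or s.cost<best[0]: best=(s.cost,np.degrees(a),s.x,len(Q))
print(best)
E
```

```text
t 17.2 pos [ 524.2 -105.1  226.4] phi 12.3 j [-0.33  0.31 -0.14  1.12  0.    1.02] F [ 0.7 -0.2 -0.4] gap 85.7
shift in tool axes now (m) [-0.0574 -0.4112 -0.0041]  after the turn [-0.0574 -0.4112 -0.0036]  turn deg [ 0.05 -0.11  0.  ]
0 0
291 (array([ 521.96151099, -103.72925396]), np.float64(1.832111798437766))
(np.float64(92.74435010907631), np.float64(48.00000000000001), array([380.67113506, 284.8278868 ]), 334)
```

View pics/m9_side.png

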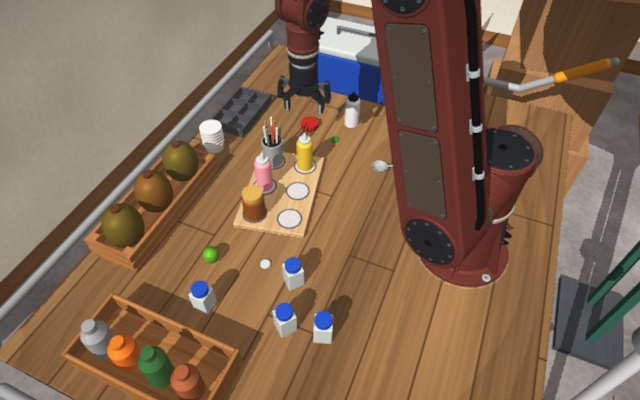

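drive_tool(series="0 0 -7.14 0 0 0 -1;0 0 -7.14 0 0 0 -1;0 0 -7.14 0 0 0 -1;0 0 -7.14 0 0 0 -1;0 0 -7.14 0 0 0 -1;0 0 0 0 0 0 -1")

```text
time_s: 17.9
eef_pos: [522.9, -104.6, 224.3]
eef_rot: [[0.668, 0.744, -0.002], [0.744, -0.668, 0.001], [-0.001, -0.002, -1.0]]
ft_force: [-0.9, -0.5, -0.7]
finger_gap: 85.3
```

```bash
python3 p.py 380.6 284.8 200 48
```

```text
t 17.9 pos [ 522.9 -104.6  224.3] phi 48.1 j [-0.33  0.31 -0.14  1.12  0.    0.4 ] F [-0.9 -0.5 -0.7] gap 85.3
shift in tool axes now (m) [ 0.1948 -0.366   0.025 ]  after the turn [ 0.1942 -0.3664  0.0243]  turn deg [-0.13  0.04  0.1 ]
```

drive_tool(series="0 0 0 0.0097 -0.0183 0 -1;0 0 0 0.0185 -0.0348 0 -1;0 0 0 0.0185 -0.0348 0 -1;0 0 0 0.0185 -0.0348 0 -1;0 0 0 0.0185 -0.0348 0 -1;0 0 0 0.0185 -0.0348 0 -1;0 0 0 0.0185 -0.0348 0 -1;0 0 0 0.0185 -0.0348 0 -1")

```text
time_s: 18.7
eef_pos: [421.0, 175.0, 225.1]
eef_rot: [[0.672, 0.74, -0.001], [0.74, -0.672, -0.0], [-0.001, -0.0, -1.0]]
ft_force: [0.6, 0.5, 0.8]
finger_gap: 85.3
```

drive_tool(series="0 0 0 0.0185 -0.0348 0 -1;0 0 0 0.0185 -0.0348 0 -1;0 0 0 0.0185 -0.0348 0 -1;0 0 0 0 0 0.035 -1;0 0 0 0 0 0.035 -1;0 0 0 0 0 0.03 -1;0 0 0 0 0 0 -1;0 0 0 0 0 0 -1")

```text
time_s: 19.5
eef_pos: [381.4, 284.7, 125.8]
eef_rot: [[0.671, 0.742, -0.001], [0.742, -0.671, -0.001], [-0.001, -0.0, -1.0]]
ft_force: [-0.6, 0.3, 0.1]
finger_gap: 85.5
```

```bash
python3 p.py 380.6 284.8 26 48; python3 - <<'E'
from h import *
T=V("top","n1");S=V("side","n1")
p=(523,-104)
for v in(T,S):
    Q=near(v,p,36,30,112); print(len(Q),circ(Q,25,p) if len(Q)>20 else 0)
cv2.imwrite("pics/n1c.png",cv2.resize(np.hstack([T.im[120:320,80:380,::-1],S.im[170:370,150:450,::-1]]),(800,267)))
E
```

```text
t 19.5 pos [381.4 284.7 125.8] phi 47.88 j [ 0.49  0.29 -0.45  0.83 -0.    1.22] F [-0.6  0.3  0.1] gap 85.5
shift in tool axes now (m) [-0.0003 -0.0007  0.0998]  after the turn [-0.0005 -0.0007  0.0998]  turn deg [-0.02  0.07 -0.12]
114 (array([ 522.84480816, -102.8507374 ]), np.float64(0.27650364509790815))
0 0
```

View pics/n1c.png

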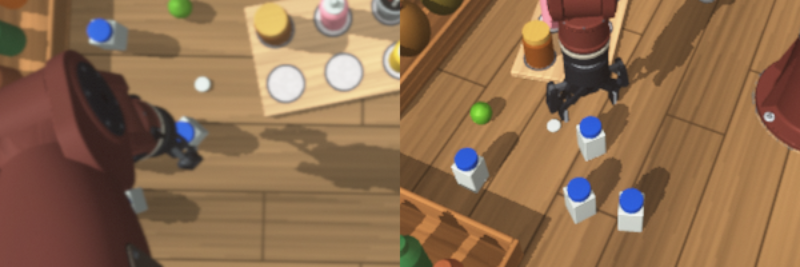

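drive_tool(series="0 0 0 -0.0005 -0.0007 0.03 -1;0 0 0 0 0 0.03 -1;0 0 0 0 0 0.025 -1;0 0 0 0 0 0.013 -1;0 0 0 0 0 0 -1;0 0 0 0 0 0 1;0 0 0 0 0 0 1;0 0 0 0 0 0 1")

```text
time_s: 20.4
eef_pos: [381.8, 285.4, 28.9]
eef_rot: [[0.669, 0.743, 0.002], [0.743, -0.669, 0.001], [0.002, 0.001, -1.0]]
ft_force: [-1.7, -2.0, 3.3]
finger_gap: 43.9
```

drive_tool(series="0 0 0 0 0 0 1;0 0 0 0 0 0 1;0 0 0 0 0 0 1")

```text
time_s: 20.7
eef_pos: [381.8, 285.4, 29.0]
eef_rot: [[0.669, 0.743, 0.002], [0.743, -0.669, 0.001], [0.002, 0.001, -1.0]]
ft_force: [-1.6, -0.5, 7.4]
finger_gap: 43.8
```

drive_tool(series="0 0 0 0 0 -0.01 1;0 0 0 0 0 -0.03 1;0 0 0 0 0 -0.03 1;0 0 0 0 0 -0.02 1;0 0 0 0 0 0 1;0 0 0 0 0 0 1")

```text
time_s: 21.3
eef_pos: [381.1, 285.1, 118.2]
eef_rot: [[0.669, 0.743, 0.001], [0.743, -0.669, 0.001], [0.001, 0.0, -1.0]]
ft_force: [0.1, -0.6, -2.4]
finger_gap: 43.6
```

```bash
python3 p.py 476.1 110.5 110 48
```

```text
t 21.3 pos [381.1 285.1 118.2] phi 48.0 j [ 0.49  0.3  -0.47  0.81 -0.    1.22] F [ 0.1 -0.6 -2.4] gap 43.6
shift in tool axes now (m) [-0.0662  0.1874  0.0082]  after the turn [-0.0662  0.1874  0.0082]  turn deg [ 0.03 -0.08 -0.  ]
```

drive_tool(series="0 0 0 -0.006 0.0174 0 1;0 0 0 -0.012 0.034 0 1;0 0 0 -0.012 0.034 0 1;0 0 0 -0.012 0.034 0 1;0 0 0 -0.012 0.034 0 1;0 0 0 -0.012 0.034 0 1;0 0 0 0 0 0.02 1;0 0 0 0 0 0 1")

```text
time_s: 22.1
eef_pos: [473.9, 109.5, 95.1]
eef_rot: [[0.671, 0.742, -0.005], [0.742, -0.671, -0.0], [-0.004, -0.004, -1.0]]
ft_force: [-1.2, -0.1, -2.4]
finger_gap: 43.4
```

drive_tool(series="0 0 0 0 0 0.02 1;0 0 0 0 0 0.015 1;0 0 0 0 0 0 1;0 0 0 0 0 0 1")

```text
time_s: 22.5
eef_pos: [475.4, 111.1, 62.9]
eef_rot: [[0.668, 0.744, -0.001], [0.744, -0.668, 0.0], [-0.001, -0.001, -1.0]]
ft_force: [0.0, -0.1, -1.7]
finger_gap: 43.4
```

```bash
python3 p.py 476.1 110.5 47 48; python3 - <<'E'
from h import *
for n in("top","side"):
    v=V(n,"n2")
    for b in v.blobs(v.mask((105,150,50),(125,255,255)),124,25): print(n,*b)
    Q=near(v,(476,110),40,24,88)[:,:2]
    print(len(Q))
    if len(Q)>40:
      best=None
      for a in np.radians(np.arange(0,90,1)):
        R=np.array([[np.cos(a),np.sin(a)],[-np.sin(a),np.cos(a)]])
        s=least_squares(lambda c:np.max(np.abs((Q-c)@R.T),1)-22,(476,110),loss='soft_l1')
        if best is None or s.cost<best[0]: best=(s.cost,np.degrees(a),s.x,len(Q))
      print(best)
E
```

```text
t 22.5 pos [475.4 111.1  62.9] phi 48.05 j [ 0.08  0.39 -0.5   0.68  0.    0.81] F [ 0.  -0.1 -1.7] gap 43.4
shift in tool axes now (m) [0.0001 0.0009 0.0159]  after the turn [0.0001 0.0009 0.0159]  turn deg [-0.05  0.03  0.05]
top 5172 [564.6 167.6] [ 507.9 -502.6]
top 216 [154.2 142.4] [550.8 419.9]
top 212 [162.5 233.8] [345.6 392. ]
top 222 [168.3 274.1] [257.2 375.3]
1
side 2305 [362.4  82.9] [ 460.1 -453.3]
side 96 [289.4 198.4] [465.  122.8]
side 221 [199.2 288.9] [537.9 455.4]
side 241 [283.8 311.6] [333.7 428.1]
side 251 [323.1 319.8] [245.7 411.2]
227
(np.float64(365.2949215693664), np.float64(48.00000000000001), array([475.50713915, 110.92469675]), 227)
```

View pics/n2_side.png

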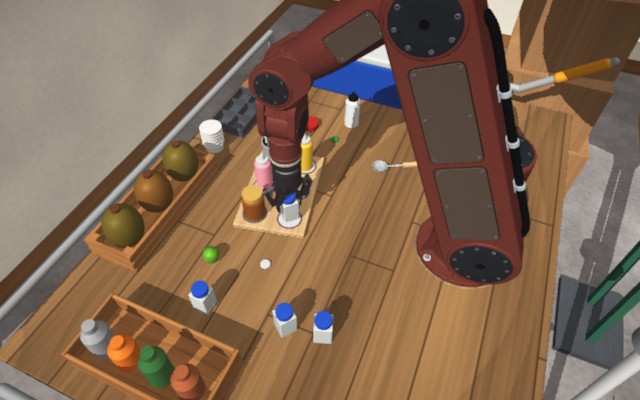

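drive_tool(series="0 0 0 0 0.0006 0.01 1;0 0 0 0 0 0.003 1;0 0 0 0 0 0 1;0 0 0 0 0 0 1")

```text
time_s: 23.0
eef_pos: [476.4, 110.1, 49.7]
eef_rot: [[0.669, 0.743, 0.0], [0.743, -0.669, 0.0], [0.0, -0.0, -1.0]]
ft_force: [0.7, 0.7, -2.0]
finger_gap: 43.1
```

drive_tool(series="0 0 0 0 0 0.0015 1;0 0 0 0 0 0.0015 1;0 0 0 0 0 0 1")

```text
time_s: 23.3
eef_pos: [476.7, 110.2, 47.0]
eef_rot: [[0.669, 0.743, 0.001], [0.743, -0.669, 0.0], [0.001, 0.0, -1.0]]
ft_force: [-0.9, 1.2, 1.9]
finger_gap: 43.8
```

Contact. Release and lift.

drive_tool(series="0 0 0 0 0 0 0.3;0 0 0 0 0 0 -0.2;0 0 0 0 0 0 -0.4;0 0 0 0 0 0 -0.5;0 0 0 0 0 0 -0.5;0 0 0 0 0 0 -0.5")

```text
time_s: 23.9
eef_pos: [476.5, 110.1, 46.8]
eef_rot: [[0.669, 0.743, 0.0], [0.743, -0.669, 0.0], [0.0, 0.0, -1.0]]
ft_force: [0.7, 0.3, -0.0]
finger_gap: 64.0
```

drive_tool(series="0 0 0 0 0 -0.02 -0.5;0 0 0 0 0 -0.035 -0.5;0 0 0 0 0 -0.04 -0.5;0 0 0 0 0 -0.045 -1;0 0 0 0 0 -0.045 -1;0 0 0 0 0 0 -1;0 0 0 0 0 0 -1")

```text
time_s: 24.6
eef_pos: [477.1, 110.2, 232.6]
eef_rot: [[0.669, 0.743, 0.003], [0.743, -0.669, 0.0], [0.002, 0.002, -1.0]]
ft_force: [-0.9, 0.2, 0.3]
finger_gap: 85.5
```

```bash
python3 p.py 594.5 -305 230 12.3; python3 - <<'E'
from h import *
v=V("side","n3")
for b in v.blobs(v.mask((105,150,50),(125,255,255)),105,25): print(*b)
for b in v.blobs(v.mask((0,180,60),(5,255,255)),22,25): print("red",*b)
E
```

```text
t 24.6 pos [477.1 110.2 232.6] phi 48.0 j [ 0.08  0.22 -0.24  1.1   0.    0.81] F [-0.9  0.2  0.3] gap 85.5
shift in tool axes now (m) [-0.23    0.3651  0.0028]  after the turn [0.0263 0.4307 0.0026]  turn deg [ 0.06 -0.14 35.7 ]
3759 [359.3  78.8] [ 486.2 -498.4]
151 [287.8 200.4] [473.7 116.5]
221 [199.2 288.9] [547.  447.6]
241 [283.8 311.6] [338.7 419.8]
252 [323.1 319.9] [248.9 402.6]
red 137 [310.7 121.7] [ 590.4 -304.6]
```

View pics/n3_side.png

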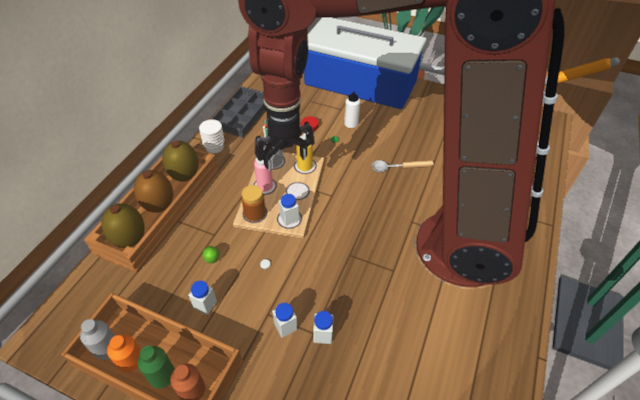

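drive_tool(series="0 0 7.14 0 0.01 0 -1;0 0 7.14 0 0 0 -1;0 0 7.14 0 0 0 -1;0 0 7.14 0 0 0 -1;0 0 7.14 0 0 0 -1;0 0 0 0 0.03 0 -1;0 0 0 0.002 0.035 0 -1;0 0 0 0.002 0.035 0 -1")

```text
time_s: 25.45
eef_pos: [508.3, 5.8, 230.1]
eef_rot: [[0.977, 0.214, -0.003], [0.214, -0.977, 0.001], [-0.002, -0.001, -1.0]]
ft_force: [0.6, -0.5, -0.4]
finger_gap: 85.4
```

drive_tool(series="0 0 0 0.003 0.04 0 -1;0 0 0 0.003 0.04 0 -1;0 0 0 0.003 0.04 0 -1;0 0 0 0.003 0.04 0 -1;0 0 0 0.003 0.04 0 -0.7;0 0 0 0.003 0.04 0 -0.7;0 0 0 0 0.03 0 -0.7;0 0 0 0 0 0 -0.7")

```text
time_s: 26.25
eef_pos: [583.6, -256.7, 228.8]
eef_rot: [[0.978, 0.21, -0.003], [0.21, -0.978, 0.001], [-0.002, -0.002, -1.0]]
ft_force: [-0.5, 0.4, -0.4]
finger_gap: 72.4
```

```bash
python3 p.py 594.5 -304.8 40 12.3
```

```text
t 26.25 pos [ 583.6 -256.7  228.8] phi 12.1 j [-0.53  0.51  0.18  1.24 -0.    0.83] F [-0.5  0.4 -0.4] gap 72.4
shift in tool axes now (m) [0.001  0.0496 0.1888]  after the turn [0.0003 0.0494 0.1888]  turn deg [-0.09  0.14 -0.2 ]
```

drive_tool(series="0 0 0 0.0003 0.025 0 -0.7;0 0 0 0.0003 0.0245 0 -0.7;0 0 0 0 0 0.035 -0.7;0 0 0 0 0 0.04 -0.7;0 0 0 0 0 0.04 -0.7;0 0 0 0 0 0.035 -0.7;0 0 0 0 0 0 -0.7;0 0 0 0 0 0 -0.7")

```text
time_s: 27.05
eef_pos: [594.8, -300.6, 81.4]
eef_rot: [[0.977, 0.213, -0.002], [0.213, -0.977, 0.002], [-0.001, -0.002, -1.0]]
ft_force: [0.1, -0.8, 0.6]
finger_gap: 72.5
```

```bash
python3 p.py 594.5 -304.8 2 12.3; python3 - <<'E'
from h import *
T=V("top","n4");v=V("side","n4")
for b in v.blobs(v.mask((0,180,60),(5,255,255)),22,25): print("red",*b)
cv2.imwrite("pics/n4c.png",cv2.resize(np.hstack([T.im[60:260,250:550,::-1],v.im[60:260,200:500,::-1]]),(800,267)))
p=(476,110.5)
Q=near(T,p,30,98,110);print(len(Q),Q.mean(0))
Q=T.P[T.mask((105,150,50),(125,255,255))>0];Q=Q[np.hypot(Q[:,0]-476,Q[:,1]-110)<40];print(len(Q),Q.mean(0))
Q=near(T,(523,-104),36,30,112); print(len(Q),circ(Q,25,(523,-104)) if len(Q)>20 else 0)
E
```

```text
t 27.05 pos [ 594.8 -300.6   81.4] phi 12.32 j [-0.58  0.66  0.05  0.96  0.    0.78] F [ 0.1 -0.8  0.6] gap 72.5
shift in tool axes now (m) [-0.001   0.0042  0.0794]  after the turn [-0.0011  0.004   0.0794]  turn deg [-0.11  0.07  0.02]
red 214 [309.4 123.5] [ 590.6 -294.1]
259 [475.73850615 109.75535541 105.18603351]
187 [475.4156204  108.58560774 105.55835467]
0 0
```

View pics/n4c.png

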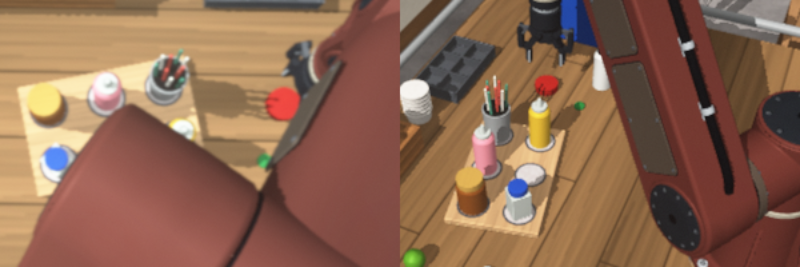

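drive_tool(series="0 0 0 -0.0008 0.004 0.02 -0.7;0 0 0 0 0 0.025 -0.7;0 0 0 0 0 0.02 -0.7;0 0 0 0 0 0 -0.7;0 0 0 0 0 0 -0.7")

```text
time_s: 27.65
eef_pos: [596.4, -306.1, 18.6]
eef_rot: [[0.977, 0.213, 0.002], [0.213, -0.977, -0.001], [0.002, 0.001, -1.0]]
ft_force: [-0.1, -0.8, 0.2]
finger_gap: 72.6
```

```bash
python3 p.py 594.5 -304.8 2 12.3
```

```text
t 27.65 pos [ 596.4 -306.1   18.6] phi 12.3 j [-0.58  0.73 -0.01  0.83  0.    0.77] F [-0.1 -0.8  0.2] gap 72.6
shift in tool axes now (m) [-0.0016 -0.0017  0.0166]  after the turn [-0.0016 -0.0017  0.0166]  turn deg [ 0.07 -0.1   0.  ]
```

drive_tool(series="0 0 0 -0.001 -0.001 0.006 -0.7;0 0 0 0 0 0.005 -0.7;0 0 0 0 0 0.003 -0.7;0 0 0 0 0 0 -0.7;0 0 0 0 0 0 -0.7")

```text
time_s: 28.15
eef_pos: [594.4, -304.9, 2.9]
eef_rot: [[0.977, 0.213, 0.0], [0.213, -0.977, 0.0], [0.0, -0.0, -1.0]]
ft_force: [-0.2, 0.0, -1.2]
finger_gap: 72.9
```

drive_tool(series="0 0 0 0 0 0 0.2;0 0 0 0 0 0 1;0 0 0 0 0 0 1;0 0 0 0 0 0 1;0 0 0 0 0 0 1", squeeze=30)

```text
time_s: 28.65
eef_pos: [594.6, -305.1, 3.3]
eef_rot: [[0.977, 0.213, 0.001], [0.213, -0.977, -0.0], [0.001, 0.0, -1.0]]
ft_force: [-1.6, 0.2, 5.7]
finger_gap: 60.5
```

drive_tool(series="0 0 0 0 0 -0.005 1;0 0 0 0 0 -0.015 1;0 0 0 0 0 -0.025 1;0 0 0 0 0 -0.03 1;0 0 0 0 0 -0.035 1;0 0 0 0 0 -0.035 1;0 0 0 0 0 0 1;0 0 0 0 0 0 1")

```text
time_s: 29.45
eef_pos: [594.8, -305.2, 149.4]
eef_rot: [[0.977, 0.213, 0.002], [0.213, -0.977, -0.001], [0.002, 0.002, -1.0]]
ft_force: [0.1, 0.4, -1.1]
finger_gap: 60.8
```

```bash
python3 p.py 499.6 3 230 12.3; python3 - <<'E'
from h import *
T=V("top","n5");v=V("side","n5")
cv2.imwrite("pics/n5c.png",cv2.resize(np.hstack([T.im[60:260,250:550,::-1],v.im[20:220,200:500,::-1]]),(800,267)))
E
```

```text
t 29.45 pos [ 594.8 -305.2  149.4] phi 12.3 j [-0.58  0.61  0.14  1.1   0.    0.77] F [ 0.1  0.4 -1.1] gap 60.8
shift in tool axes now (m) [-0.0272 -0.3213 -0.0812]  after the turn [-0.0273 -0.3215 -0.0806]  turn deg [ 0.1  -0.12  0.  ]
```

View pics/n5c.png

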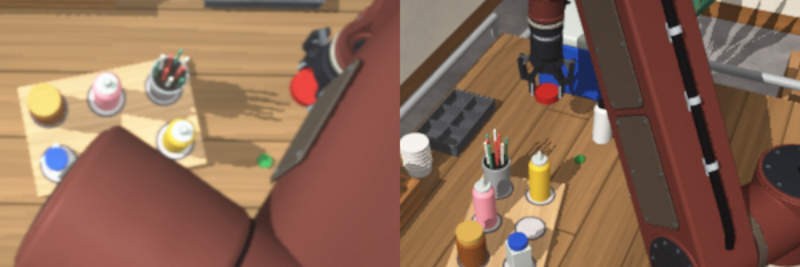

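drive_tool(series="0 0 0 0 0 -0.04 1;0 0 0 0 0 -0.04 1;0 0 0 -0.002 -0.02 0 1;0 0 0 -0.003 -0.035 0 1;0 0 0 -0.003 -0.036 0 1;0 0 0 -0.003 -0.036 0 1;0 0 0 -0.003 -0.036 0 1;0 0 0 -0.003 -0.036 0 1")

```text
time_s: 30.35
eef_pos: [533.8, -112.5, 226.5]
eef_rot: [[0.977, 0.213, -0.002], [0.213, -0.977, 0.001], [-0.002, -0.001, -1.0]]
ft_force: [0.5, -0.4, -0.3]
finger_gap: 60.5
```

drive_tool(series="0 0 0 -0.003 -0.036 0 1;0 0 0 -0.003 -0.036 0 1;0 0 0 -0.003 -0.036 0 1;0 0 0 -0.001 -0.0143 0 1;0 0 0 0 0 0 1;0 0 0 0 0 0 1")

```text
time_s: 30.95
eef_pos: [499.5, 2.8, 227.4]
eef_rot: [[0.977, 0.213, -0.0], [0.213, -0.977, -0.0], [-0.0, 0.0, -1.0]]
ft_force: [0.3, -1.2, -0.3]
finger_gap: 60.8
```

```bash
python3 p.py 499.6 3 60 12.3
```

```text
t 30.95 pos [499.5   2.8 227.4] phi 12.32 j [-0.14  0.24 -0.23  1.1  -0.    1.22] F [ 0.3 -1.2 -0.3] gap 60.8
shift in tool axes now (m) [ 0.0002 -0.0002  0.1674]  after the turn [ 1.000e-04 -1.000e-04  1.674e-01]  turn deg [0.01 0.02 0.02]
```

drive_tool(series="0 0 0 0 0 0.03 1;0 0 0 0 0 0.035 1;0 0 0 0 0 0.035 1;0 0 0 0 0 0.035 1;0 0 0 0 0 0.03 1;0 0 0 0 0 0.015 1;0 0 0 0 0 0 1;0 0 0 0 0 0 1")

```text
time_s: 31.75
eef_pos: [499.8, 2.3, 47.9]
eef_rot: [[0.977, 0.212, -0.0], [0.212, -0.977, 0.0], [-0.0, -0.0, -1.0]]
ft_force: [-0.6, -0.4, 0.0]
finger_gap: 60.4
```

```bash
python3 p.py 499.6 3 21 12.3; python3 - <<'E'
from h import *
v=V("side","n6")
S=v
m=v.mask((0,150,40),(6,255,255)); 
for b in v.blobs(m,65,20): print(*b)
Q=v.P[m>0];Q=Q[np.hypot(Q[:,0]-500,Q[:,1]-3)<45];print(len(Q),Q[:,2].min(),Q[:,2].max(), circ(Q[Q[:,2]<Q[:,2].max()-5],31,(500,3)))
E
```

```text
t 31.75 pos [499.8   2.3  47.9] phi 12.23 j [-0.14  0.43 -0.49  0.65  0.    1.22] F [-0.6 -0.4  0. ] gap 60.4
shift in tool axes now (m) [-0.0001 -0.0007  0.0269]  after the turn [-0.0001 -0.0007  0.0269]  turn deg [-0.    0.   -0.07]
892 [431.6  67. ] [ 276.1 -735.3]
43 [441.6  17.7] [  327.9 -1122.7]
34 [443.   28.5] [  301.1 -1034.5]
98 [448.3  47.7] [ 247.8 -894.8]
41 [453.4  65.2] [ 202.4 -780.2]
22 [455.5  88.8] [ 163.5 -633.4]
149 [463.5 112.1] [ 110.2 -511.9]
73 [272.7 131.8] [ 663.8 -161. ]
148 [454.3 151.5] [  97.3 -304.8]
469 [479.3 184.7] [  -0.3 -193.1]
31 [399.1 163.9] [ 240.2 -182.6]
798 [471.3 215.3] [ -0.8 -68. ]
211 [509.5 181.6] [ -79.5 -241.3]
310 [297.  181.2] [497.3   7.9]
49 [409.4 195.6] [176.3 -70. ]
41 [414.1 212.6] [147.2 -14. ]
26 [415.2 223.5] [134.3  22. ]
23 [419.2 231.3] [117.2  43.8]
69 [491.3 240.4] [-65.6  -3.5]
304 45.78427132412162 331.37857589783454 (array([498.56664578,  -0.61483987]), np.float64(11.417127545021007))
```

View pics/n6_side.png

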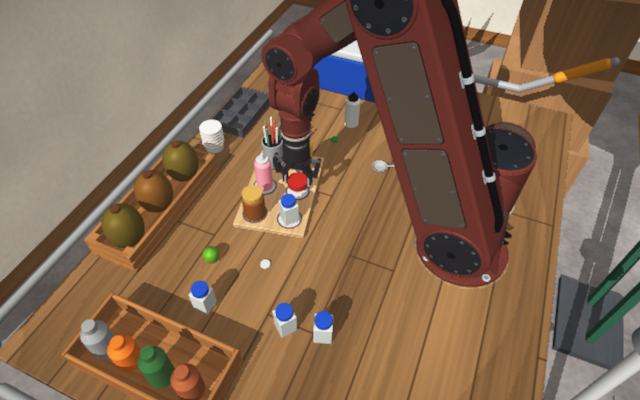

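drive_tool(series="0 0 0 0 -0.0007 0.012 1;0 0 0 0 0 0.008 1;0 0 0 0 0 0.004 1;0 0 0 0 0 0 1;0 0 0 0 0 0 1")

```text
time_s: 32.3
eef_pos: [499.3, 4.0, 23.8]
eef_rot: [[0.977, 0.213, 0.0], [0.213, -0.977, 0.0], [0.0, -0.0, -1.0]]
ft_force: [-0.5, 0.2, -0.1]
finger_gap: 60.7
```

drive_tool(series="0 0 0 0 0 0.0015 1;0 0 0 0 0 0.0015 1;0 0 0 0 0 0 1")

```text
time_s: 32.6
eef_pos: [499.7, 3.9, 21.2]
eef_rot: [[0.977, 0.213, 0.001], [0.213, -0.977, -0.0], [0.001, 0.0, -1.0]]
ft_force: [0.2, 0.0, 3.8]
finger_gap: 60.4
```

drive_tool(series="0 0 0 0 0 0 0;0 0 0 0 0 0 -0.4;0 0 0 0 0 0 -0.7;0 0 0 0 0 0 -0.7;0 0 0 0 0 0 -0.7")

```text
time_s: 33.1
eef_pos: [499.3, 4.0, 20.7]
eef_rot: [[0.977, 0.213, 0.0], [0.213, -0.977, 0.0], [0.0, -0.0, -1.0]]
ft_force: [0.2, -0.8, -0.4]
finger_gap: 72.6
```

drive_tool(series="0 0 0 0 0 -0.015 -0.7;0 0 0 0 0 -0.03 -0.7;0 0 0 0 0 -0.04 -0.7;0 0 0 0 0 -0.04 -0.7;0 0 0 0 0 -0.04 -0.7;0 0 0 0 0 -0.04 -0.7;0 0 0 0 0 0 -0.7;0 0 0 0 0 0 -0.7")

```text
time_s: 33.9
eef_pos: [499.8, 3.9, 226.5]
eef_rot: [[0.977, 0.213, 0.002], [0.213, -0.977, -0.0], [0.002, 0.001, -1.0]]
ft_force: [0.2, -1.0, -0.8]
finger_gap: 72.9
```

```bash
python3 p.py 616.2 311.8 225 12.3
```

```text
t 33.9 pos [499.8   3.9 226.5] phi 12.3 j [-0.14  0.24 -0.23  1.09  0.    1.22] F [ 0.2 -1.  -0.8] gap 72.9
shift in tool axes now (m) [ 0.1794 -0.276   0.0017]  after the turn [ 0.1794 -0.276   0.0015]  turn deg [ 0.03 -0.12  0.  ]
```

drive_tool(series="0 0 0 0.01 -0.0153 0 -0.7;0 0 0 0.02 -0.0307 0 -0.7;0 0 0 0.02 -0.0307 0 -0.7;0 0 0 0.02 -0.0307 0 -0.7;0 0 0 0.02 -0.0307 0 -0.7;0 0 0 0.02 -0.0307 0 -0.7;0 0 0 0.02 -0.0307 0 -0.7;0 0 0 0.02 -0.0307 0 -0.7")

```text
time_s: 34.7
eef_pos: [596.3, 262.1, 223.8]
eef_rot: [[0.977, 0.213, -0.002], [0.213, -0.977, -0.001], [-0.003, 0.0, -1.0]]
ft_force: [0.9, -0.4, 0.2]
finger_gap: 72.5
```

drive_tool(series="0 0 0 0.02 -0.0307 0 -0.7;0 0 0 0.01 -0.0153 0.03 -0.7;0 0 0 0 0 0.04 -0.7;0 0 0 0 0 0.04 -0.7;0 0 0 0 0 0.04 -0.7;0 0 0 0 0 0 -0.7;0 0 0 0 0 0 -0.7")

```text
time_s: 35.4
eef_pos: [615.5, 311.8, 75.1]
eef_rot: [[0.977, 0.213, -0.002], [0.213, -0.977, -0.001], [-0.002, 0.0, -1.0]]
ft_force: [0.2, 0.3, 0.9]
finger_gap: 72.6
```

```bash
python3 p.py 616.2 311.8 3 12.3; python3 - <<'E'
from h import *
T=V("top","n7");S=V("side","n7")
def lime(v,p0):
    m=v.mask((35,100,40),(75,255,255))>0; Q=v.P[m]; Q=Q[np.linalg.norm(Q-p0,axis=1)<40]
    if len(Q)>20:
        s=least_squares(lambda p:np.linalg.norm(Q-p,axis=1)-22.5,p0,loss='soft_l1'); print(v.n,"lime",len(Q),np.round(s.x,1))
for v in(T,S):
    lime(v,np.array([616.,312,23]))
    m=v.mask((0,160,60),(6,255,255))>0; Q=v.P[m]; Q=Q[(np.hypot(Q[:,0]-500,Q[:,1]-3)<45)&(Q[:,2]>37)&(Q[:,2]<46)]; print("block",v.n,len(Q),np.round(Q.mean(0),1) if len(Q) else 0)
    m=((v.mask((0,160,60),(6,255,255))>0)&(np.hypot(v.P[...,0]-500,v.P[...,1]-3)<45)&(v.P[...,2]>36)&(v.P[...,2]<46)).astype(np.uint8)*255
    for b in v.blobs(m,40,40): print("blk",*b)
cv2.imwrite("pics/n7c.png",cv2.resize(np.hstack([T.im[60:260,150:450,::-1],S.im[120:320,150:450,::-1]]),(800,267)))
E
```

```text
t 35.4 pos [615.5 311.8  75.1] phi 12.3 j [0.36 0.71 0.12 0.98 0.   1.72] F [0.2 0.3 0.9] gap 72.6
shift in tool axes now (m) [0.0009 0.0001 0.0721]  after the turn [0.0007 0.0001 0.0721]  turn deg [ 0.02  0.14 -0.  ]
top lime 202 [615.9 312.5  24.4]
block top 415 [497.8   0.5  40.7]
blk 430 [338.5 173. ] [497.9   0.5]
side lime 206 [615.9 311.   22.2]
block side 156 [496.8   4.4  39.2]
blk 202 [297.6 186.5] [496.9   6.1]
```

View pics/n7c.png

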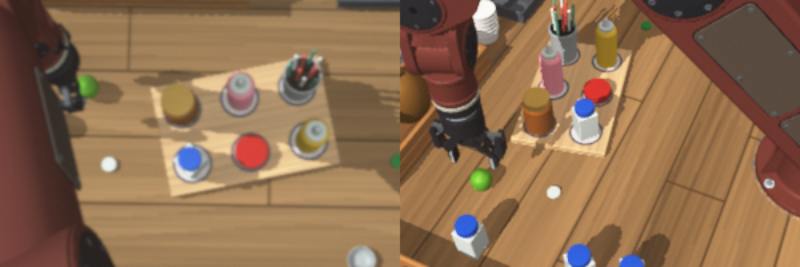

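drive_tool(series="0 0 0 0.0005 0 0.02 -0.7;0 0 0 0 0 0.025 -0.7;0 0 0 0 0 0.015 -0.7;0 0 0 0 0 0.006 -0.7;0 0 0 0 0 0 -0.7;0 0 0 0 0 0 -0.7")

```text
time_s: 36.1
eef_pos: [617.7, 312.6, 11.2]
eef_rot: [[0.977, 0.213, 0.002], [0.213, -0.977, 0.001], [0.002, -0.0, -1.0]]
ft_force: [0.3, -0.1, 0.7]
finger_gap: 72.2
```

```bash
python3 p.py 616 311.8 4 12.3
```

```text
t 36.1 pos [617.7 312.6  11.2] phi 12.3 j [ 0.36  0.78  0.06  0.85 -0.    1.72] F [ 0.3 -0.1  0.7] gap 72.2
shift in tool axes now (m) [-0.0019  0.0004  0.0072]  after the turn [-0.0018  0.0004  0.0072]  turn deg [-0.02 -0.12  0.  ]
```

drive_tool(series="0 0 0 -0.0008 0 0.004 -0.7;0 0 0 0 0 0.002 -0.7;0 0 0 0 0 0 -0.7;0 0 0 0 0 0 0;0 0 0 0 0 0 1;0 0 0 0 0 0 1;0 0 0 0 0 0 1;0 0 0 0 0 0 1", squeeze=25)

```text
time_s: 36.9
eef_pos: [616.2, 312.2, 4.3]
eef_rot: [[0.977, 0.213, 0.001], [0.213, -0.977, 0.0], [0.001, -0.0, -1.0]]
ft_force: [-0.7, -0.3, 5.4]
finger_gap: 43.0
```

drive_tool(series="0 0 0 0 0 -0.01 1;0 0 0 0 0 -0.025 1;0 0 0 0 0 -0.035 1;0 0 0 0 0 -0.04 1;0 0 0 0 0 -0.04 1;0 0 0 0 0 -0.03 1;0 0 0 0 0 0 1;0 0 0 0 0 0 1")

```text
time_s: 37.7
eef_pos: [616.2, 312.2, 184.5]
eef_rot: [[0.977, 0.213, 0.001], [0.213, -0.977, 0.001], [0.002, -0.0, -1.0]]
ft_force: [0.5, -0.0, -1.1]
finger_gap: 43.0
```

```bash
python3 p.py 498.8 2 200 12.3; python3 - <<'E'
from h import *
T=V("top","n8");S=V("side","n8")
cv2.imwrite("pics/n8c.png",cv2.resize(np.hstack([T.im[60:260,150:450,::-1],S.im[120:320,150:450,::-1]]),(800,267)))
E
```

```text
t 37.7 pos [616.2 312.2 184.5] phi 12.3 j [0.36 0.64 0.28 1.21 0.   1.72] F [ 0.5 -0.  -1.1] gap 43.0
shift in tool axes now (m) [-0.1808  0.278  -0.0158]  after the turn [-0.1808  0.278  -0.0155]  turn deg [-0.01 -0.09 -0.  ]
```

View pics/n8c.png

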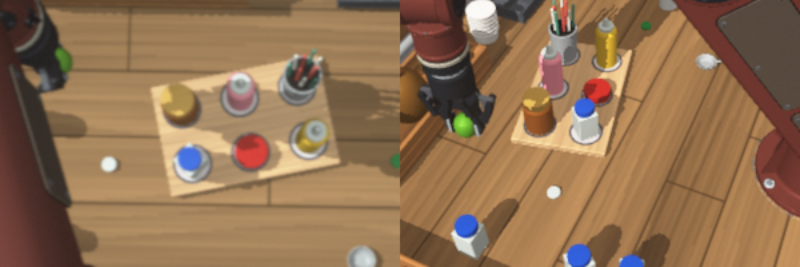

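drive_tool(series="0 0 0 -0.01 0.0155 -0.01 1;0 0 0 -0.02 0.0308 0 1;0 0 0 -0.02 0.0308 0 1;0 0 0 -0.02 0.0308 0 1;0 0 0 -0.02 0.0308 0 1;0 0 0 -0.02 0.0308 0 1;0 0 0 -0.02 0.0308 0 1;0 0 0 -0.02 0.0308 0 1")

```text
time_s: 38.6
eef_pos: [517.0, 53.1, 192.4]
eef_rot: [[0.977, 0.213, -0.002], [0.213, -0.977, 0.0], [-0.002, -0.001, -1.0]]
ft_force: [1.4, 0.3, -0.1]
finger_gap: 42.6
```

drive_tool(series="0 0 0 -0.02 0.0308 0 1;0 0 0 -0.01 0.0155 0 1;0 0 0 0 0 0.03 1;0 0 0 0 0 0.035 1;0 0 0 0 0 0.035 1;0 0 0 0 0 0 1;0 0 0 0 0 0 1")

```text
time_s: 39.3
eef_pos: [498.3, 2.9, 93.5]
eef_rot: [[0.977, 0.213, -0.002], [0.213, -0.977, 0.001], [-0.002, -0.001, -1.0]]
ft_force: [0.3, -0.3, 0.4]
finger_gap: 42.6
```

```bash
python3 p.py 498.5 2.5 44 12.3; python3 - <<'E'
from h import *
T=V("top","n9");S=V("side","n9")
cv2.imwrite("pics/n9c.png",cv2.resize(np.hstack([T.im[60:260,250:550,::-1],S.im[70:270,150:450,::-1]]),(800,267)))
for v in(T,S):
    m=((v.mask((0,160,60),(6,255,255))>0)&(np.hypot(v.P[...,0]-500,v.P[...,1]-3)<45)&(v.P[...,2]>36)&(v.P[...,2]<46)).astype(np.uint8)*255
    for b in v.blobs(m,40,40): print("blk",*b)
    m=v.mask((35,100,40),(75,255,255))>0; Q=v.P[m]; p0=np.array([499,3,121.]); Q=Q[np.linalg.norm(Q-p0,axis=1)<45]
    if len(Q)>20:
        s=least_squares(lambda p:np.linalg.norm(Q-p,axis=1)-22.5,p0,loss='soft_l1'); print(v.n,"lime",len(Q),np.round(s.x,1))
E
```

```text
t 39.3 pos [498.3   2.9  93.5] phi 12.3 j [-0.14  0.37 -0.44  0.77  0.    1.21] F [ 0.3 -0.3  0.4] gap 42.6
shift in tool axes now (m) [0.0002 0.0004 0.0495]  after the turn [0.0001 0.0004 0.0495]  turn deg [-0.06  0.12  0.  ]
blk 213 [297.8 186.4] [496.4   5.9]
side lime 173 [497.9   1.  112.3]
```

View pics/n9c.png

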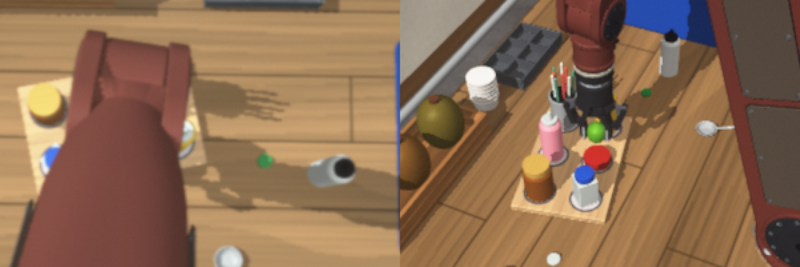

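drive_tool(series="0 0 0 0 0 0.02 1;0 0 0 0 0 0.015 1;0 0 0 0 0 0.006 1;0 0 0 0 0 0 1;0 0 0 0 0 0 1")

```text
time_s: 39.9
eef_pos: [500.1, 2.6, 53.9]
eef_rot: [[0.977, 0.213, 0.002], [0.213, -0.977, -0.0], [0.002, 0.0, -1.0]]
ft_force: [-0.4, 0.1, -0.6]
finger_gap: 42.8
```

```bash
python3 p.py 498.5 2.5 44 12.3
```

```text
t 39.9 pos [500.1   2.6  53.9] phi 12.3 j [-0.14  0.42 -0.48  0.67  0.    1.21] F [-0.4  0.1 -0.6] gap 42.8
shift in tool axes now (m) [-0.0016 -0.0002  0.0099]  after the turn [-0.0016 -0.0002  0.0099]  turn deg [ 0.03 -0.1   0.  ]
```

drive_tool(series="0 0 0 -0.001 0 0.004 1;0 0 0 0 0 0.002 1;0 0 0 0 0 0 1;0 0 0 0 0 0 1")

```text
time_s: 40.3
eef_pos: [498.3, 2.5, 46.9]
eef_rot: [[0.977, 0.213, 0.0], [0.213, -0.977, 0.0], [0.0, -0.0, -1.0]]
ft_force: [0.5, -0.3, -0.8]
finger_gap: 42.8
```

drive_tool(series="0 0 0 0 0 0.0012 1;0 0 0 0 0 0 1;0 0 0 0 0 0 1")

```text
time_s: 40.6
eef_pos: [498.3, 2.5, 45.6]
eef_rot: [[0.977, 0.213, 0.0], [0.213, -0.977, 0.0], [0.0, -0.0, -1.0]]
ft_force: [0.1, -0.8, -0.4]
finger_gap: 42.9
```

drive_tool(series="0 0 0 0 0 0.001 1;0 0 0 0 0 0 1;0 0 0 0 0 0 1")

```text
time_s: 40.9
eef_pos: [498.3, 2.5, 44.6]
eef_rot: [[0.977, 0.213, 0.0], [0.213, -0.977, 0.0], [0.0, -0.0, -1.0]]
ft_force: [0.4, -1.1, -0.6]
finger_gap: 42.8
```

drive_tool(series="0 0 0 0 0 0.0008 1;0 0 0 0 0 0 1;0 0 0 0 0 0 1")

```text
time_s: 41.2
eef_pos: [498.4, 2.5, 44.2]
eef_rot: [[0.977, 0.213, 0.001], [0.213, -0.977, 0.0], [0.001, 0.0, -1.0]]
ft_force: [-1.7, 1.0, 5.0]
finger_gap: 43.1
```

Contact. Release gently and lift.

drive_tool(series="0 0 0 0 0 0 0;0 0 0 0 0 0 -0.2;0 0 0 0 0 0 -0.4;0 0 0 0 0 0 -0.6;0 0 0 0 0 0 -0.6;0 0 0 0 0 0 -0.6")

```text
time_s: 41.8
eef_pos: [498.3, 2.5, 43.8]
eef_rot: [[0.977, 0.213, 0.0], [0.213, -0.977, 0.0], [0.0, -0.0, -1.0]]
ft_force: [0.7, 0.1, 0.6]
finger_gap: 68.5
```

drive_tool(series="0 0 0 0 0 -0.01 -0.6;0 0 0 0 0 -0.025 -0.6;0 0 0 0 0 -0.04 -0.6;0 0 0 0 0 -0.04 -0.6;0 0 0 0 0 -0.04 -0.6;0 0 0 0 0 -0.04 -0.6;0 0 0 0 0 0 -0.6")

```text
time_s: 42.5
eef_pos: [500.9, 2.2, 244.8]
eef_rot: [[0.977, 0.213, 0.009], [0.213, -0.977, -0.001], [0.009, 0.003, -1.0]]
ft_force: [0.6, 0.1, -0.5]
finger_gap: 68.2
```

```bash
python3 p.py 350 280 260 12.3
```

```text
t 42.5 pos [500.9   2.2 244.8] phi 12.31 j [-0.14  0.23 -0.2   1.13  0.    1.21] F [ 0.6  0.1 -0.5] gap 68.2
shift in tool axes now (m) [-0.0881 -0.3036 -0.017 ]  after the turn [-0.0882 -0.3036 -0.0152]  turn deg [ 0.18 -0.51  0.  ]
```

drive_tool(series="0 0 0 -0.01 -0.03 -0.005 -0.6;0 0 0 -0.01 -0.035 -0.005 -0.6;0 0 0 -0.01 -0.035 0 -0.6;0 0 0 -0.01 -0.035 0 -0.6;0 0 0 -0.01 -0.035 0 -0.6;0 0 0 -0.01 -0.035 0 -0.6;0 0 0 -0.01 -0.035 0 -0.6;0 0 0 -0.01 -0.035 0 -0.6")

```text
time_s: 43.3
eef_pos: [360.4, 255.2, 249.2]
eef_rot: [[0.977, 0.213, 0.001], [0.213, -0.977, 0.0], [0.001, -0.0, -1.0]]
ft_force: [0.8, 0.3, -1.2]
finger_gap: 68.5
```

drive_tool(series="0 0 0 0 0 0 -0.6;0 0 0 0 0 0 -0.6")

```text
time_s: 43.5
eef_pos: [361.0, 254.5, 249.0]
eef_rot: [[0.977, 0.215, 0.001], [0.215, -0.977, -0.0], [0.001, 0.0, -1.0]]
ft_force: [-0.6, 0.4, 0.3]
finger_gap: 68.3
```

```bash
cat > fin.py <<'E'
from h import *
import sys
t=sys.argv[1]
T=V("top",t);S=V("side",t)
cv2.imwrite(f"pics/{t}c.png",cv2.resize(np.hstack([T.im[80:230,240:440,::-1],S.im[110:260,200:400,::-1]]),(800,300)))
for v in(T,S):
    print(v.n)
    for nm,p,z0,z1 in(("pink",(601.2,25.2),30,112),("yellow",(523,-104.5),30,112),("white",(466,-379),15,95)):
        Q=near(v,p,36,z0,z1)
        if len(Q)>20: x,e=circ(Q,25,p); print(nm,len(Q),np.round(x,1),round(e,1))
    Q=near(v,(476.1,110.5),30,99,112); print("shaker cap",len(Q),np.round(Q.mean(0),1) if len(Q) else 0)
    m=((v.mask((0,160,60),(6,255,255))>0)&(np.hypot(v.P[...,0]-500,v.P[...,1]-3)<45)&(v.P[...,2]>19)&(v.P[...,2]<46))
    Q=v.P[m];Q=Q[np.hypot(Q[:,0]-500,Q[:,1]-3)<50]
    if len(Q)>5: print("block",len(Q),np.round(cv2.minEnclosingCircle(Q[:,:2].astype(np.float32))[0],1),np.round(cv2.minEnclosingCircle(Q[:,:2].astype(np.float32))[1],1))
    m=v.mask((35,100,40),(75,255,255))>0; Q=v.P[m]; p0=np.array([499,3,63.]); Q=Q[np.linalg.norm(Q-p0,axis=1)<45]
    if len(Q)>20:
        s=least_squares(lambda p:np.linalg.norm(Q-p,axis=1)-22.5,p0,loss='soft_l1'); print("lime",len(Q),np.round(s.x,1),Q[:,2].max())
E
python3 fin.py f1
```

```text
top
pink 130 [600.8  24.7] 0.3
yellow 116 [ 522.9 -102.9] 0.3
white 247 [ 466.5 -379.2] 0.6
shaker cap 257 [475.8 109.9 105.4]
block 106 [497.8   1.3] 28.7
lime 219 [497.3   2.   64. ] 90.4868585445565
side
pink 313 [599.9  23.9] 1.7
white 261 [ 465.4 -380. ] 2.2
shaker cap 24 [459.7 112.1 102.5]
```

View pics/f1c.png

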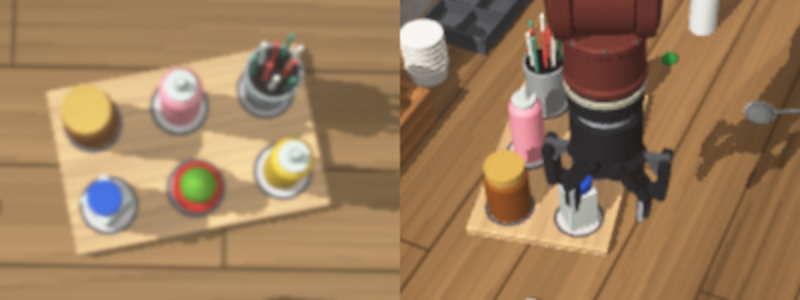

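```bash
python3 - <<'E'
from station import arm
print(arm.close_job()); print(arm.state()["time_s"])
E
```

```text
the job is handed in; nothing more can be done
None
the job is handed in; nothing more can be done
```

The serving board is set out as asked, and I handed the job in at about 43.6 s of the 128 s allowed.

- **Order:** I placed the pink bottle, yellow bottle, salt shaker, red block and lime in that order, with the arm raised clear of everything afterwards. The white bottle was not touched. The shaker I took was the one of the four farthest to the robot's right, at y ≈ 285 mm.
- **Final check, top view:** every item was upright and its centre was within about 2 mm of its ring's centre. The lime was within about 1 mm of the block's middle. The white bottle had not moved.
- **Disagreements:** the block's measured position varied by about 2–3 mm between its release pose and the two views, so its offset is known only to that. In the last side view the gripper hid the front row, so only the top view confirmed the yellow bottle, shaker, block and lime at the end. The side view's shaker reading was spoiled by the gripper and I ignored it.

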